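# Hang the sample canister on the latched hook of the weighing stand

### The arm

A 7-joint arm with a two-finger parallel gripper is mounted at the origin on a cart in front of the work surface, level with it; the furniture and walls round the work are solid. World frame = base frame: x ahead of the robot, y to its left, z up, the work surface at z = 0. Lengths are in m, angles in rad, forces in N, time in s.
With the tool pointing down it reaches from about 0.425 to 0.875 m from the base axis. Payload 9.9 kg.
Tool frame: the origin (TCP) lies at the very end of the fingers, on their centre line; the grasp point (between the pads) lies 19 mm behind it; x points along the fingers, z is the direction in which the jaws open and shut, and the axes are right-handed (so a half turn about x gives the same grasp; the last joint's range is limited). The gripper opens to 85 mm and grips with 20 to 120 N. Pads are 22 mm wide; open, the fingers measure 114 mm over their backs; the gripper's body (76 mm by 85 mm) begins 54 mm behind the grasp point. The pads swing forward as they close: fully open they stand 13 mm farther back than shut.
Start: joints at [1.197, 0.576, 0.025, 1.437, -0.015, 1.129, -0.057], TCP at [0.193, -0.647, 0.231] pointing down, gripper open.
Joint ranges: [-2.76, 2.76], [-0.34, 2.15], [-1.52, 1.57], [0.19, 2.46], [-1.09, 4.23], [0.17, 1.99], [-2.82, 2.82]. Speed limits (rad/s): [2.22, 2.22, 3.01, 3.01, 3.14, 3.14, 3.14].

### API

Orientations are given as a unit quaternion [x, y, z, w].
In Python, from bench import r gives the robot as it stands.
- The arm moves only by the tool jog_arm, never from a script. Its argument "series" is a list of rows, each an object of numbers: "tx", "ty", "tz": the shift along the world's x, y, z in cm; "yaw": the turn about the world's z in rad. In form: [{"tx": .., "ty": .., "tz": .., "yaw": ..}, ...]. A call has 1 to 20 rows; each row shifts and turns the pose as measured when the row begins; what a row does not reach is not made up. A row lasts 1/8 s, in which the tool goes at most 62.5 mm and 10.7 degrees, less where a joint would pass 70% of its speed; a pose out of reach is approached as far as the arm can. A call with a gripper value outside its range is refused whole. "gripper" is the opening in per cent of the stroke, from 0 (shut) to 100 (fully open), set as the call begins (left out, the last holds). The fingers move at their own pace and stop on an object; "grip_force" is the grip in N (left out, the last holds). Time passes only in rows, so rows that do not move let the fingers close. It gives the time, the measured TCP pose, the force and the opening at its end, in the units of the state.
- r.read_state(): the state, without advancing time (a new reading comes with each control period).
- r.camera(name): name is "scene" or "top" or "wrist"; returns the picture (480x640x3 uint8, red, green, blue); there is no depth.
- r.get_calibration(name): a dict with "K" (3x3 intrinsics, pixels), "k1" (the pictures are not rectified: a ray, as slopes to the right and down, at radius r is drawn at 1 + k1 r^2 times it, then the intrinsics apply), "T" (4x4, takes a point from camera to world coordinates); the wrist camera has in their place "mount" (4x4, takes a point from camera to tool coordinates, whose origin is the TCP and whose axes are the tool frame's). Camera axes: x right, y down, z forward; pixel columns grow to the right and rows downward; lengths in m; the calibration is good to about 2 mm. A picture is of the moment at which its call begins: read the wrist's pose just before it. get_calibration takes no time and is no camera call.
- r.job_done(): hands the job in, once; it reports no verdict.
The state is a dict: "t": time; "q": joint angles; "dq": joint speeds; "joint_efforts": joint torques, N m; "tcp_pos": TCP position; "orientation": TCP orientation; "force": force on the tool from outside, world axes, zero at the start; "ft_torque": the same for the moment, N m; "finger_gap": finger opening in m.
Only numpy, scipy, OpenCV 4.12 (cv2) and the standard library are available. Lean on these libraries where they do the work, as an engineer would, in place of code of your own. Each camera call takes 0.05 s, during which the arm holds its last target.

### The job

Swing the sample canister's folded wire bail upright while the canister stays standing on the bench, then lift it by the bail and hang it on the weighing stand: press the bail's wire down past the spring latch until it sits in the bottom of the hook and the latch has snapped shut above it, and leave the canister hanging freely and still. The balance is delicate, so feel your way down and never load the hook with more than 24 N; do not tip the canister or disturb the other things.

Things in the scene. Friction and masses are not known exactly. Their poses are not given: they have to be found in the camera images.
- canister: plain lidded stainless sample canister, 62 mm across the lid, 69 mm high, 0.45 to 0.63 kg, lid fixed on. Origin at the centre of its underside, z up. Its wire bail turns about the canister's y axis on two ears 50 mm above the underside and lies folded towards the canister's +x side
- bail (a joint): angle of the bail on its ears, rad: 0 = lying level towards the canister's +x, 1.57 = upright, -0.3 = fully down (stop). Starts between -0.3 and 0. The ears are stiff (0.02 N m), so it stays where it is left. The bail is a U of round wire 5 mm thick, 86 mm from the ear axis to the centre of its top wire
- bail_grip (a point): point midway between two aluminium ferrules (9 mm thick, 8 mm long) crimped on the bail's legs 73 mm from the ear axis; 64 mm over both. Grip across them, fingers outside, closing along the canister's y. Gripped lightly (3 to 8 N) they turn between the fingers as the bail swings; gripped hard they can tip the canister. x points away from the ears along the bail
- bail_top (a point): middle of the bail's top wire (centre of the wire), which is straight for 40 mm; x points away from the ear axis along the bail, y along the top wire (as the canister's y)
- stand: fixed weighing stand: grey foot plate 235 x 124 x 15 mm; from a white balance head clamped on its post, a steel arm 8 mm thick runs forward (-x) to an upward-open hook. Origin on the bench straight below the hook's seat; x points from hook to post, y the way the bail's top wire must lie, z up. Bring the upright bail in level from the front, the hook passing under its top wire
- stand_post (a point): top of the stand's steel post, 137 mm behind the hook, 235 mm high. The hook's seat (centre of a 5 mm wire in its bottom) is over the stand's origin, 177 to 203 mm above the bench: the head is clamped at another height each time, which is not measured and must be felt or seen. The head's front is 102 mm behind the seat, its top 25 mm above it, the arm's underside 11 mm below it
- latch (a joint): spring latch across the hook's mouth, a steel leaf hinged on the rear horn 14 mm above the seat: 0 = shut, positive = pushed down (to 1.4 rad); it springs back. A wire pressed straight down over the stand's origin meets it about 17 mm above the seat and takes up to 9 to 13 N, weight included; after some 13 mm it slips past and the leaf snaps shut above it, the seat 3 to 6 mm lower
- beam (a joint): how far hook and arm are pressed down on the balance's spring, m: 7 N per mm, 0.0001 empty, 0.0009 with the canister hanging, 0.0035 at 24 N. The hook's mouth: inner sides of the horns 4.5 mm in front of and 10 mm behind the seat's centre; horns end 18.5 mm above the seat. Hook and horns are 8 mm thick in y; the fingers pass beside them
- tape: roll of label tape lying flat, 55 mm across, 18 mm high; bystander. Origin at the centre of its underside
- timer: small bench timer, 58 x 68 x 16 mm; bystander. Origin at the centre of its underside
- stopper: pale tapered stopper, 25 mm across, 24 mm high; bystander. Origin at the centre of its underside
- pen: pen, 122 mm long, 10 mm thick, lying between the work places; bystander. Origin at the centre of its underside
Not all that is in view belongs to the job. Leave any orange look-alike of the canister alone.

How it is judged:
By the outcome, as a careful person would: the job done as asked, in the order asked, and still so for the second after the job is handed in, with the robot touching nothing.
It also fails if it takes over 61 s, if anything falls off the work surface, if the arm or the gripper's body presses on something with over 40 N, if the wrist force passes 120 N, or if a joint passes its speed limit or range.

## Working session

There is one attempt and no reset: what is moved stays moved. The work goes in short steps, Python scripts to look and compute and a tool call to move; the robot and the scene stay as the last step left them, time stands still between calls to the robot, and variables do not carry over. Pictures are saved under pics/ and viewed, and the job is handed in when it is done.

Besides the shell and the picture viewer there is one more tool, called after ">>>" by a JSON object that holds its "api" and its "payload", one argument or row to a line. jog_arm: Moves the arm, as the interface text tells. Its arguments: {"type":"object","properties":{"series":{"type":"array"},"gripper":{"type":"number"},"grip_force":{"type":"number"}},"required":["series"]}

```bash
ls; mkdir -p pics; python3 - <<'E'
from bench import r
import cv2,numpy as np
s=r.read_state();print(s)
for n in("scene","top","wrist"):
    im=r.camera(n);cv2.imwrite(f"pics/{n}0.png",im[:,:,::-1]);c=r.get_calibration(n);print(n,{k:np.round(v,4).tolist() for k,v in c.items()})
E
```

```text
pics
{'t': 0.0, 'q': array([ 1.19719541,  0.5765364 ,  0.02485191,  1.43790223, -0.01499797,
        1.12901303, -0.05651985]), 'dq': array([-2.85020151e-04,  3.16231879e-03, -1.45766777e-04, -5.69690909e-05,
        3.29344649e-04, -3.72622546e-04, -1.96933585e-03]), 'joint_efforts': array([ 6.19544335e-04, -7.65745354e+01,  2.25044198e+00, -2.85971296e+01,
        1.52872450e-02,  1.27427952e-02,  3.57306317e-05]), 'tcp_pos': array([ 0.19275918, -0.64641657,  0.230442  ]), 'orientation': array([ 0.42288718,  0.56745243, -0.42223398,  0.56646504]), 'force': array([1.30412773, 0.40223263, 0.23648688]), 'ft_torque': array([-0.02502   ,  0.07664374, -0.02305802]), 'finger_gap': 0.08526437029773364}
scene {'K': [[496.6551, 0.0, 322.5754], [0.0, 496.6551, 245.5238], [0.0, 0.0, 1.0]], 'k1': -0.0253, 'T': [[-0.4137, -0.6033, 0.6818, -0.3118], [-0.9103, 0.264, -0.3188, 0.4243], [0.0123, -0.7526, -0.6584, 0.9954], [0.0, 0.0, 0.0, 1.0]]}
top {'K': [[575.3783, 0.0, 325.6775], [0.0, 575.3783, 239.2001], [0.0, 0.0, 1.0]], 'k1': -0.1381, 'T': [[0.0216, -0.996, 0.0866, 0.433], [-0.9998, -0.0219, -0.0024, 0.0396], [0.0043, -0.0866, -0.9962, 1.5861], [0.0, 0.0, 0.0, 1.0]]}
wrist {'K': [[413.2011, 0.0, 310.5795], [0.0, 413.2011, 240.2731], [0.0, 0.0, 1.0]], 'k1': -0.0118, 'mount': [[-0.0005, -0.2809, 0.9597, -0.1433], [0.0, -0.9597, -0.2809, 0.0707], [1.0, -0.0001, 0.0005, 0.0015], [0.0, 0.0, 0.0, 1.0]]}
```

View pics/scene0.png

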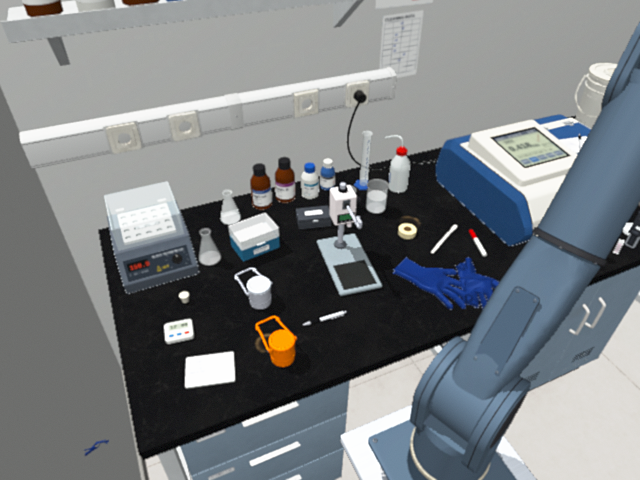

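View pics/top0.png

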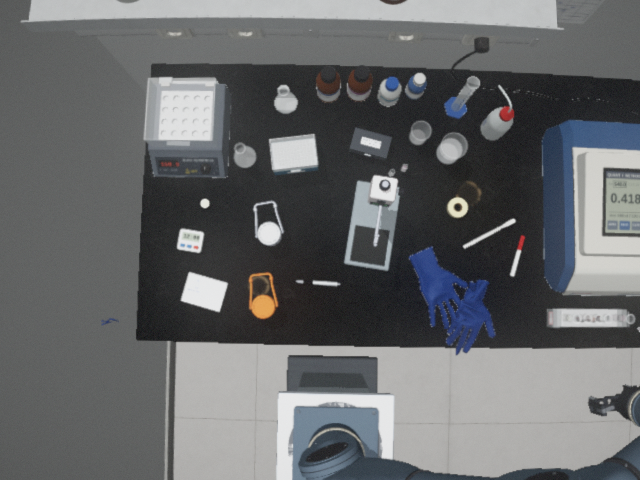

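View pics/wrist0.png

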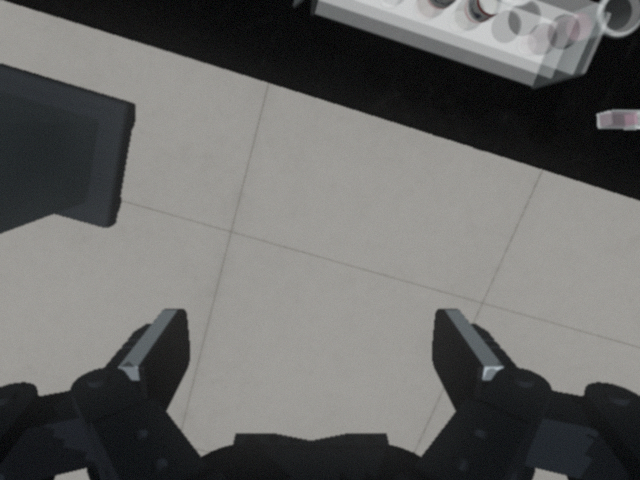

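In the scene and top views, the steel canister is at scene (260,293) / top (268,233), its bail folded away from the robot. The orange look-alike is at top (263,306). Other candidates are the white beaker at (452,148) and the glass at (420,132), neither with a bail. I choose the steel one and check it in close crops.

```bash
cat > h.py <<'E'
import numpy as np,cv2
from bench import r
from scipy.spatial.transform import Rotation as R
from scipy.optimize import least_squares
def cam(n,st=None):
    c=r.get_calibration(n)
    if n=="wrist":
        st=st or r.read_state()
        T=np.eye(4);T[:3,:3]=R.from_quat(st["orientation"]).as_matrix();T[:3,3]=st["tcp_pos"];T=T@np.array(c["mount"])
    else:T=np.array(c["T"])
    return np.array(c["K"]),float(c["k1"]),T
def proj(P,C):
    K,k,T=C;P=np.atleast_2d(P);p=(P-T[:3,3])@T[:3,:3];s=p[:,:2]/p[:,2:];s=s*(1+k*(s**2).sum(1,keepdims=True));return s@K[:2,:2].T+K[:2,2]
def ray(uv,C):
    K,k,T=C;d=(np.array(uv,float)-K[:2,2])/np.diag(K)[:2];s=d.copy()
    for _ in range(20):s=d/(1+k*(s@s))
    v=T[:3,:3]@np.append(s,1);return T[:3,3],v/np.linalg.norm(v)
def atz(uv,z,C):
    o,v=ray(uv,C);return o+v*(z-o[2])/v[2]
def tri(L):
    A=np.zeros((3,3));b=np.zeros(3)
    for uv,C in L:
        o,v=ray(uv,C);M=np.eye(3)-np.outer(v,v);A+=M;b+=M@o
    p=np.linalg.solve(A,b);return p,[np.linalg.norm(np.cross(p-ray(u,C)[0],ray(u,C)[1])) for u,C in L]
def crop(im,x0,y0,w,h,f,name):
    c=cv2.resize(im[y0:y0+h,x0:x0+w],None,fx=f,fy=f,interpolation=cv2.INTER_CUBIC)
    for i in range(0,w,10):cv2.putText(c,str(x0+i),(i*f,9),0,.33,(0,0,255),1);cv2.line(c,(i*f,10),(i*f,14),(0,0,255),1)
    for i in range(10,h,10):cv2.putText(c,str(y0+i),(0,i*f+4),0,.33,(0,0,255),1)
    cv2.imwrite("pics/"+name+".png",c)
E
python3 - <<'E'
from h import *
t=cv2.imread("pics/top0.png");s=cv2.imread("pics/scene0.png")
crop(t,240,190,60,66,9,"c_top");crop(s,225,255,70,60,10,"c_sc")
crop(t,340,170,70,104,5,"s_top");crop(s,315,175,70,124,4,"s_sc")
E
```

```text
(no output)
```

View pics/c_top.png

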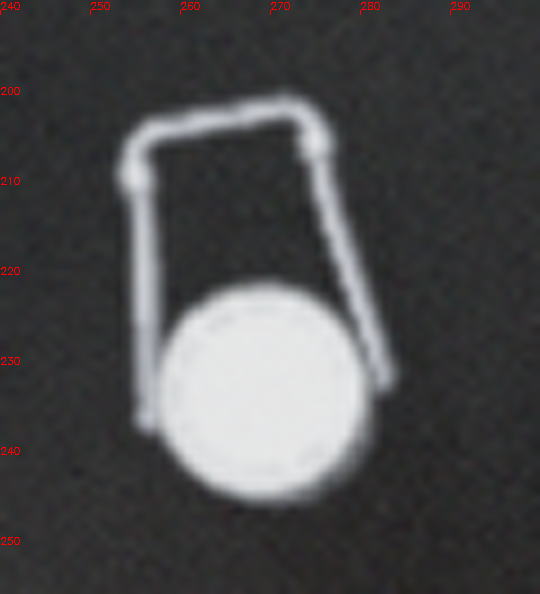

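View pics/c_sc.png

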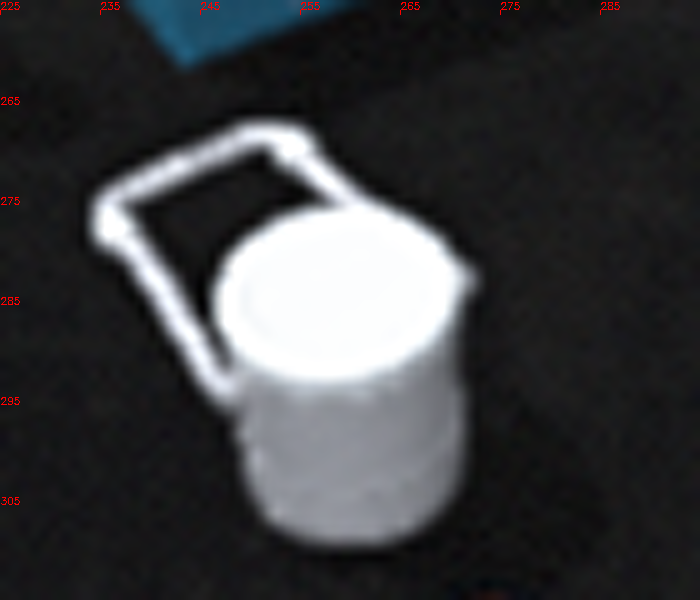

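View pics/s_top.png

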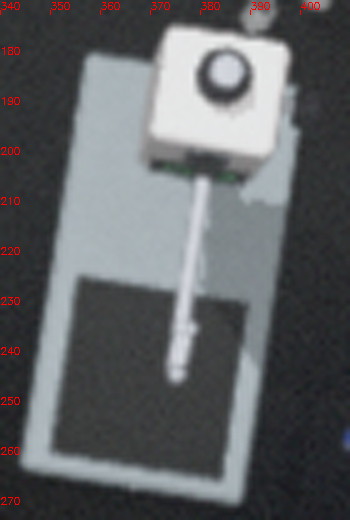

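View pics/s_sc.png

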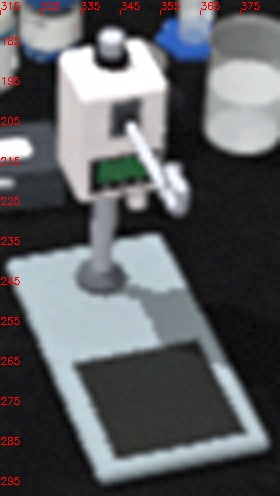

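```bash
python3 - <<'E'
from h import *
t=cam("top");s=cam("scene");o=np.array([.5,.5])
T=lambda x,y:(np.array([x,y])-o,t)
S=lambda x,y:(np.array([x,y])-o,s)
np.set_printoptions(precision=4,suppress=True)
fl=tri([T(254.9,209.2),S(236.2,277.3)]);fr=tri([T(274.5,205.6),S(254,269.5)])
print("ferr",fl,fr,np.linalg.norm(fl[0]-fr[0]))
print("lid",tri([T(268.3,233),S(259,284.2)]),atz(T(268.3,233)[0],.069,t),atz(S(259,284.2)[0],.069,s))
print("top wire mid",tri([T(264,202.6),S(243.8,271.3)]))
g=(fl[0]+fr[0])/2;d=fl[0]-fr[0];print("yaw of y axis",np.arctan2(-d[0],d[1]))
print("post",tri([T(383.7,184.5),S(339.5,183.5)]),atz(T(383.7,184.5)[0],.235,t),atz(S(339.5,183.5)[0],.235,s))
print("plate")
for a in[(357.5,181),(344,263.5),(388,270.5)]:print(atz(T(*a)[0],.015,t))
for a in[(317,240),(340.5,294.5),(382,286),(356.5,234)]:print(atz(S(*a)[0],.015,s))
print("tip",tri([T(374,245),S(360.5,225)]))
for n,p in dict(tape=(457,207),timer=(190,240),stopper=(205,203.5),pen1=(298,281.5),pen2=(340,284),orange=(263,307)).items():print(n,atz(p,.015,t))
E
```

```text
ferr (array([0.6458, 0.2317, 0.048 ]), [np.float64(0.0017296747392448132), np.float64(0.0017296747392449214)]) (array([0.6566, 0.1785, 0.0471]), [np.float64(0.0011322599674709452), np.float64(0.001132259967470843)]) 0.05434568027331156
lid (array([0.5796, 0.1901, 0.0663]), [np.float64(8.19332062270635e-05), np.float64(8.193320622700677e-05)]) [0.5793 0.1897 0.069 ] [0.5771 0.1908 0.069 ]
top wire mid (array([0.6642, 0.2066, 0.0445]), [np.float64(0.00013473833700515907), np.float64(0.00013473833700507028)])
yaw of y axis 0.20072199056879098
post (array([ 0.687 , -0.0937,  0.2379]), [np.float64(0.0044876870740685965), np.float64(0.004487687074068488)]) [ 0.6855 -0.098   0.235 ] [ 0.6928 -0.0916  0.235 ]
plate
[ 0.7347 -0.0475  0.015 ]
[ 0.5054 -0.0143  0.015 ]
[ 0.4888 -0.1351  0.015 ]
[ 0.7362 -0.0449  0.015 ]
[ 0.5037 -0.0112  0.015 ]
[ 0.4863 -0.1298  0.015 ]
[ 0.7134 -0.1683  0.015 ]
tip (array([ 0.5428, -0.0794,  0.2048]), [np.float64(2.79244206168887e-05), np.float64(2.792442061698577e-05)])
tape [ 0.6674 -0.3271  0.015 ]
timer [0.5591 0.41   0.015 ]
stopper [0.6615 0.3723 0.015 ]
pen1 [0.4522 0.1087 0.015 ]
pen2 [ 0.4479 -0.0059  0.015 ]
orange [0.3807 0.2023 0.015 ]
```

```bash
python3 - <<'E'
from h import *
s=r.read_state();M=R.from_quat(s["orientation"]).as_matrix();print(M.round(3))
print("jaw dir angle",np.arctan2(M[1,2],M[0,2]),"cam side",np.arctan2(M[1,1],M[0,1]))
E
```

```text
[[-0.     0.958  0.286]
 [ 0.001  0.286 -0.958]
 [-1.    -0.    -0.001]]
jaw dir angle -1.2809444041575002 cam side 0.2898520281942886
```

>>> {"api": "jog_arm", "payload": {
  "series": [
    {"tz": 4},
    {"tz": 4,"ty": 2,"yaw": -0.05},
    {"tx": 2.5,"ty": 5,"tz": 2,"yaw": -0.04},
    {"tx": 2.7,"ty": 5},
    {"tx": 2.7,"ty": 5},
    {"tx": 2.7,"ty": 5},
    {"tx": 2.7,"ty": 5},
    {"tx": 2.7,"ty": 5},
    {"tx": 2.7,"ty": 5},
    {"tx": 2.7,"ty": 5},
    {"tx": 2.7,"ty": 5},
    {"tx": 2.7,"ty": 5},
    {"tx": 2.7,"ty": 5},
    {"tx": 2.7,"ty": 5}
  ]
}}

```text
$.series[0]: bad value
```

>>> {"api": "jog_arm", "payload": {
  "series": [
    {"tx": 0,"ty": 0,"tz": 4,"yaw": 0},
    {"tx": 0,"ty": 2,"tz": 4,"yaw": -0.05},
    {"tx": 2.5,"ty": 5,"tz": 2,"yaw": -0.04},
    {"tx": 2.7,"ty": 5,"tz": 0,"yaw": 0},
    {"tx": 2.7,"ty": 5,"tz": 0,"yaw": 0},
    {"tx": 2.7,"ty": 5,"tz": 0,"yaw": 0},
    {"tx": 2.7,"ty": 5,"tz": 0,"yaw": 0},
    {"tx": 2.7,"ty": 5,"tz": 0,"yaw": 0},
    {"tx": 2.7,"ty": 5,"tz": 0,"yaw": 0},
    {"tx": 2.7,"ty": 5,"tz": 0,"yaw": 0},
    {"tx": 2.7,"ty": 5,"tz": 0,"yaw": 0},
    {"tx": 2.7,"ty": 5,"tz": 0,"yaw": 0}
  ]
}}

```text
t: 1.65
tcp_pos: [0.4628, -0.1115, 0.3305]
orientation: [0.451, 0.546, -0.45, 0.544]
force: [0.8, -0.6, -0.3]
finger_gap: 0.0853
```

```bash
python3 - <<'E'
from h import *
import pickle
s=r.read_state();im=r.camera("wrist");cv2.imwrite("pics/w1.png",im[:,:,::-1]);pickle.dump(cam("wrist",s),open("w1.pkl","wb"))
print(proj([[.5515,-.0763,.19],[.687,-.096,.235]],cam("wrist",s)))
E
```

```text
[[ 281.0256475    82.70018224]
 [ 366.47156164 -224.67442849]]
```

View pics/w1.png

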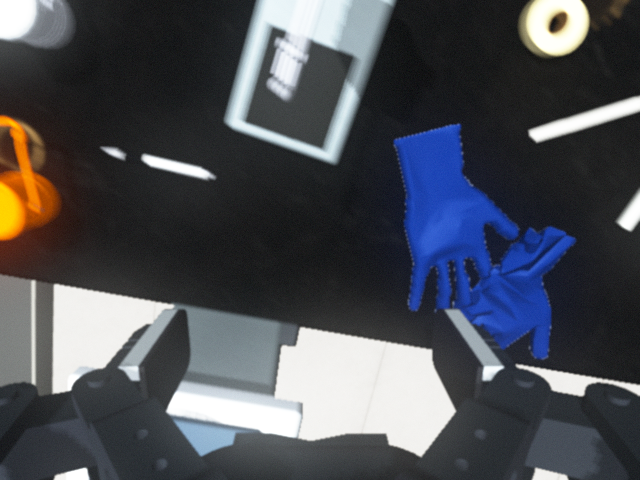

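>>> {"api": "jog_arm", "payload": {
  "series": [
    {"tx": 2.0,"ty": 5,"tz": 0,"yaw": 0},
    {"tx": 2.0,"ty": 5,"tz": 0,"yaw": 0},
    {"tx": 2.0,"ty": 5,"tz": 0,"yaw": 0},
    {"tx": 3,"ty": 5,"tz": -2,"yaw": 0},
    {"tx": 3,"ty": 5,"tz": -3,"yaw": 0},
    {"tx": 3,"ty": 5,"tz": -3,"yaw": 0},
    {"tx": 0,"ty": 0,"tz": 0,"yaw": 0}
  ]
}}

```text
t: 2.58
tcp_pos: [0.6141, 0.1974, 0.2506]
orientation: [0.45, 0.548, -0.446, 0.546]
force: [-0.4, -1.0, -0.3]
finger_gap: 0.0855
```

The w1 picture is motion-blurred. The hook tip is near (285,90), the tape at (555,22) and the orange look-alike at (15,200). Now a close look at the canister.

```bash
python3 - <<'E'
from h import *
import pickle
s=r.read_state();im=r.camera("wrist");cv2.imwrite("pics/w2.png",im[:,:,::-1]);C=cam("wrist",s);pickle.dump(C,open("w2.pkl","wb"))
print(proj([[.5790,.190,.069],[.651,.205,.048]],C))
E
```

```text
[[310.43381165 254.23063386]
 [309.95175682 161.7318665 ]]
```

View pics/w2.png

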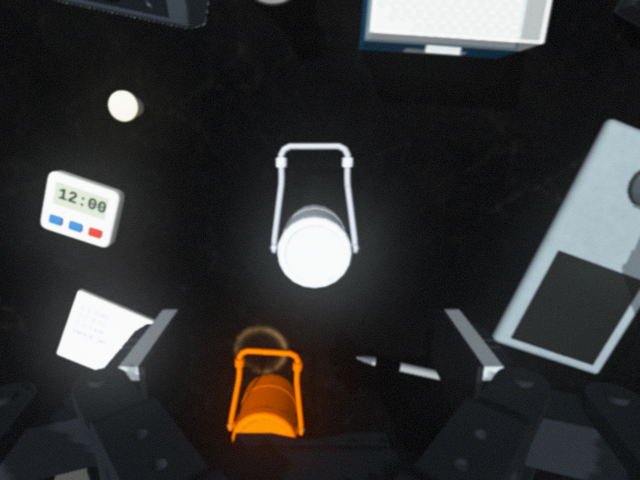

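The canister's ferrules show at (281,161) and (347,161), and its lid at (314,254). The timer (82,210), stopper (124,105) and pen (400,367) are all clear.

```bash
python3 - <<'E'
from h import *
import pickle
C=pickle.load(open("w2.pkl","rb"))
im=cv2.imread("pics/w2.png");crop(im,260,130,110,165,4,"c2")
np.set_printoptions(precision=4,suppress=True)
for z in(.045,.05):
  a=atz((281,161.4),z,C);b=atz((347.3,161),z,C);print(z,a,b,np.linalg.norm(a-b),(a+b)/2, np.arctan2(-(a-b)[0],(a-b)[1]))
print(atz((314.5,253.7),.069,C))
E
```

```text
0.045 [0.6462 0.2287 0.045 ] [0.6575 0.1746 0.045 ] 0.055271128821602046 [0.6518 0.2016 0.045 ] 0.20475307672096732
0.05 [0.6468 0.2284 0.05  ] [0.6578 0.1751 0.05  ] 0.05447936087819478 [0.6523 0.2017 0.05  ] 0.20475307672096701
[0.5801 0.1868 0.069 ]
```

View pics/c2.png

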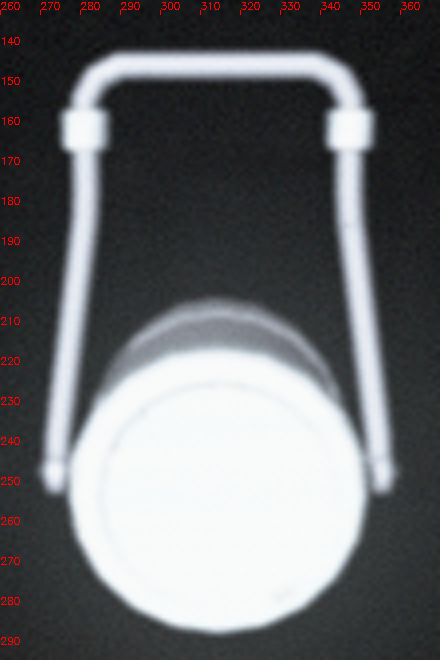

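>>> {"api": "jog_arm", "payload": {
  "series": [
    {"tx": 1.9,"ty": 0.2,"tz": -4,"yaw": 0},
    {"tx": 1.9,"ty": 0.2,"tz": -5,"yaw": 0},
    {"tx": 0,"ty": 0,"tz": -5,"yaw": 0},
    {"tx": 0,"ty": 0,"tz": -4,"yaw": 0},
    {"tx": 0,"ty": 0,"tz": 0,"yaw": 0}
  ]
}}

```text
t: 3.25
tcp_pos: [0.6555, 0.19, 0.0731]
orientation: [0.454, 0.542, -0.448, 0.547]
force: [-0.7, 0.3, -0.5]
finger_gap: 0.0858
```

```bash
cat > look.py <<'E'
import sys,pickle
from h import *
n=sys.argv[1]
s=r.read_state();im=r.camera("wrist")[:,:,::-1].copy();C=cam("wrist",s);pickle.dump(C,open(n+".pkl","wb"));cv2.imwrite("pics/"+n+".png",im)
M=R.from_quat(s["orientation"]).as_matrix()
print(s["t"],s["tcp_pos"].round(4),"jawyaw",round(np.arctan2(M[1,2],M[0,2])+np.pi/2,4),"F",s["force"].round(2),"T",s["ft_torque"].round(2),"gap",round(s["finger_gap"],4))
E
python3 look.py w3
```

```text
3.25 [0.6555 0.19   0.0731] jawyaw 0.1879 F [-0.69  0.26 -0.49] T [-0.05 -0.    0.03] gap 0.0858
```

View pics/w3.png

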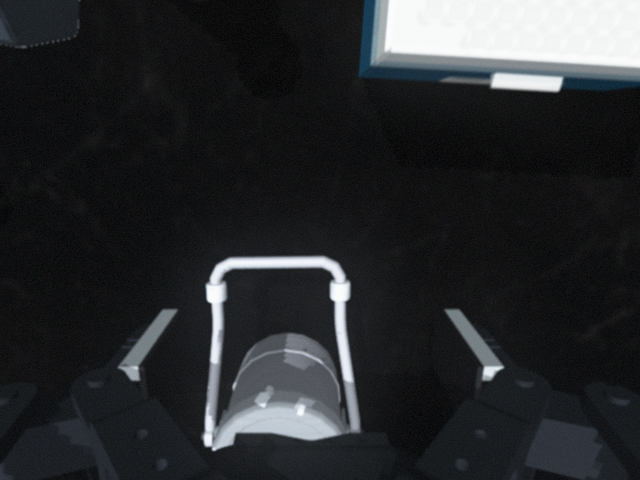

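>>> {"api": "jog_arm", "payload": {
  "series": [
    {"tx": -0.3,"ty": 1.1,"tz": 0,"yaw": 0.017},
    {"tx": 0,"ty": 0,"tz": 0,"yaw": 0},
    {"tx": 0,"ty": 0,"tz": 0,"yaw": 0}
  ]
}}

```text
t: 3.68
tcp_pos: [0.6566, 0.2029, 0.0818]
orientation: [0.453, 0.544, -0.439, 0.553]
force: [0.2, 0.7, -0.8]
finger_gap: 0.0856
```

```bash
python3 look.py w4; python3 -c "
from h import *
import pickle
C=pickle.load(open('w4.pkl','rb'));crop(cv2.imread('pics/w4.png'),170,230,300,200,2,'c4')"
```

```text
3.675 [0.6566 0.2029 0.0818] jawyaw 0.2052 F [ 0.25  0.66 -0.85] T [0.02 0.02 0.02] gap 0.0856
```

View pics/w4.png

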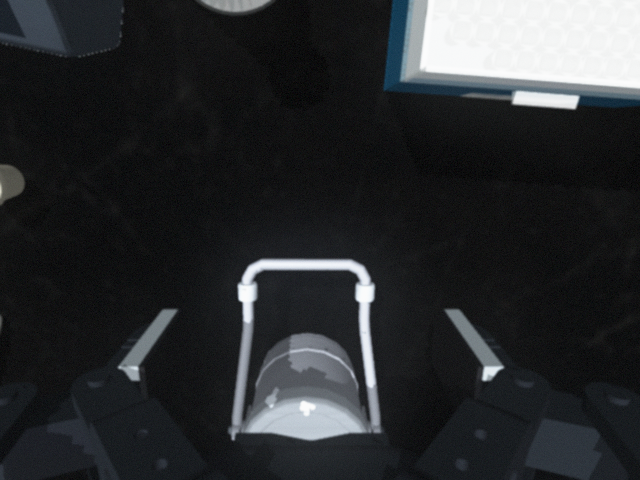

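```bash
python3 - <<'E'
from h import *
import pickle
s=r.read_state();M=R.from_quat(s["orientation"]).as_matrix();print(M.round(4),s["dq"].round(4))
C=pickle.load(open("w4.pkl","rb"))
for z in(.042,.045,.048,.051):
  a=atz((247,291),z,C);b=atz((365,291),z,C);print(z,a,b,np.linalg.norm(a-b),(a+b)/2, np.arctan2(-(a-b)[0],(a-b)[1]))
C=pickle.load(open("w3.pkl","rb"))
for z in(.042,.045,.048,.051):
  a=atz((216,291),z,C);b=atz((340,290),z,C);print(z,a,b,np.linalg.norm(a-b),(a+b)/2, np.arctan2(-(a-b)[0],(a-b)[1]))
E
```

```text
[[ 0.0224  0.9787  0.2041]
 [ 0.0074  0.2039 -0.979 ]
 [-0.9997  0.0234 -0.0027]] [-0.0005  0.0076  0.0003  0.0045  0.0002 -0.0054 -0.0019]
0.042 [0.64374155 0.22978659 0.042     ] [0.65530368 0.17446842 0.042     ] 0.05651356431214343 [0.64952262 0.20212751 0.042     ] 0.2060451584297399
0.045 [0.64502929 0.22954392 0.045     ] [0.65640372 0.17512376 0.045     ] 0.05559614533556876 [0.65071651 0.20233384 0.045     ] 0.20604515842974025
0.048 [0.64631703 0.22930125 0.048     ] [0.65750377 0.17577911 0.048     ] 0.05467872635899408 [0.6519104  0.20254018 0.048     ] 0.20604515842974064
0.051 [0.64760476 0.22905859 0.051     ] [0.65860381 0.17643445 0.051     ] 0.05376130738241938 [0.65310429 0.20274652 0.051     ] 0.20604515842974117
0.042 [0.64390773 0.2300965  0.042     ] [0.65498317 0.17459165 0.042     ] 0.05659905935251973 [0.64944545 0.20234407 0.042     ] 0.19695320606971004
0.045 [0.64527771 0.22960324 0.045     ] [0.65616352 0.17504868 0.045     ] 0.0556300339654607 [0.65072062 0.20232596 0.045     ] 0.1969532060697094
0.048 [0.64664768 0.22910998 0.048     ] [0.65734388 0.17550571 0.048     ] 0.05466100857840164 [0.65199578 0.20230784 0.048     ] 0.19695320606971095
0.051 [0.64801766 0.22861672 0.051     ] [0.65852423 0.17596274 0.051     ] 0.053691983191342586 [0.65327094 0.20228973 0.051     ] 0.19695320606971045
```

>>> {"api": "jog_arm", "payload": {
  "series": [
    {"tx": -0.25,"ty": 0,"tz": -1.5,"yaw": 0},
    {"tx": -0.2,"ty": 0,"tz": -1.5,"yaw": 0},
    {"tx": 0,"ty": 0,"tz": -1.5,"yaw": 0},
    {"tx": 0,"ty": 0,"tz": -1,"yaw": 0},
    {"tx": 0,"ty": 0,"tz": 0,"yaw": 0},
    {"tx": 0,"ty": 0,"tz": 0,"yaw": 0}
  ]
}}

```text
t: 4.47
tcp_pos: [0.6509, 0.2027, 0.0216]
orientation: [0.452, 0.544, -0.44, 0.553]
force: [-0.3, -0.3, 0.8]
finger_gap: 0.0852
```

```bash
python3 - <<'E'
from h import *
s=r.read_state();M=R.from_quat(s["orientation"]).as_matrix();print(M.round(4),s["tcp_pos"],s["dq"].round(4))
E
```

```text
[[ 0.0203  0.9788  0.2039]
 [ 0.0064  0.2038 -0.979 ]
 [-0.9998  0.0211 -0.0022]] [0.65086675 0.20265119 0.02163056] [ 0.0012  0.0065  0.0021  0.0022  0.0027 -0.0025  0.0008]
```

>>> {"api": "jog_arm", "payload": {
  "series": [
    {"tx": 0,"ty": 0,"tz": 0,"yaw": 0},
    {"tx": 0,"ty": 0,"tz": 0,"yaw": 0},
    {"tx": 0,"ty": 0,"tz": 0,"yaw": 0}
  ],
  "gripper": 77,
  "grip_force": 20
}}

```text
t: 4.85
tcp_pos: [0.6516, 0.203, 0.0228]
orientation: [0.453, 0.544, -0.439, 0.553]
force: [-0.7, -0.6, 0.7]
finger_gap: 0.066
```

```bash
python3 look.py w5
```

```text
4.85 [0.6516 0.203  0.0228] jawyaw 0.2053 F [-0.69 -0.56  0.74] T [0.02 0.03 0.02] gap 0.066
```

View pics/w5.png

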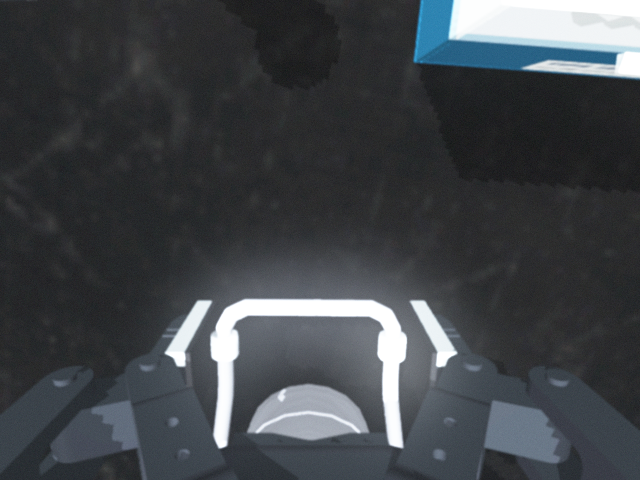

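>>> {"api": "jog_arm", "payload": {
  "series": [
    {"tx": 0,"ty": 0,"tz": 0,"yaw": 0},
    {"tx": 0,"ty": 0,"tz": 0,"yaw": 0},
    {"tx": 0,"ty": 0,"tz": 0,"yaw": 0}
  ],
  "gripper": 74,
  "grip_force": 20
}}

```text
t: 5.28
tcp_pos: [0.6516, 0.203, 0.023]
orientation: [0.453, 0.544, -0.439, 0.553]
force: [-1.0, -0.1, -0.5]
finger_gap: 0.0634
```

```bash
python3 look.py w6
```

```text
5.275 [0.6516 0.203  0.023 ] jawyaw 0.2052 F [-0.98 -0.14 -0.5 ] T [ 0.09 -0.04 -0.03] gap 0.0634
```

>>> {"api": "jog_arm", "payload": {
  "series": [
    {"tx": 0,"ty": 0,"tz": 0,"yaw": 0},
    {"tx": 0,"ty": 0,"tz": 0,"yaw": 0}
  ],
  "gripper": 72.5
}}

```text
t: 5.58
tcp_pos: [0.6516, 0.2031, 0.023]
orientation: [0.453, 0.544, -0.439, 0.553]
force: [-0.4, -0.1, 0.1]
finger_gap: 0.0624
```

```bash
python3 look.py w7
```

```text
5.575 [0.6516 0.2031 0.023 ] jawyaw 0.2052 F [-0.41 -0.12  0.09] T [ 0.02  0.01 -0.03] gap 0.0624
```

View pics/w7.png

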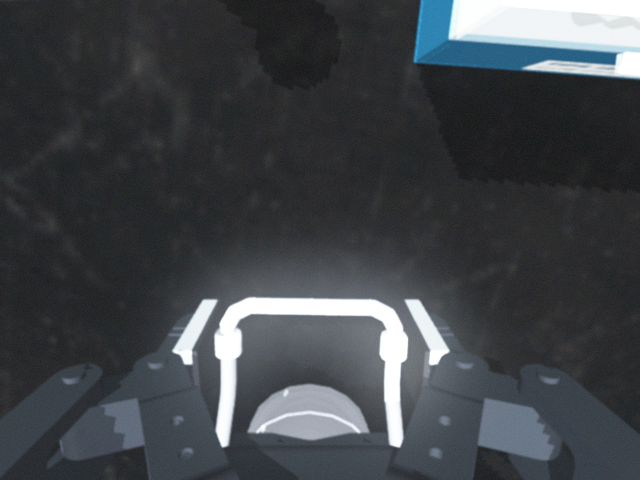

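>>> {"api": "jog_arm", "payload": {
  "series": [
    {"tx": 0,"ty": 0,"tz": 0,"yaw": 0},
    {"tx": 0,"ty": 0,"tz": 0,"yaw": 0}
  ],
  "gripper": 71
}}

```text
t: 5.88
tcp_pos: [0.6516, 0.2031, 0.023]
orientation: [0.453, 0.544, -0.439, 0.553]
force: [0.6, -0.4, 0.6]
finger_gap: 0.0622
```

```bash
python3 look.py w8; python3 -c "
from h import *
for i in range(4): print(r.read_state()['finger_gap'])"
```

```text
5.875 [0.6516 0.2031 0.023 ] jawyaw 0.2052 F [ 0.62 -0.38  0.6 ] T [ 0.07  0.03 -0.02] gap 0.0622
0.06252742578697097
0.06252742578697097
0.06252742578697097
0.06252742578697097
```

View pics/w8.png

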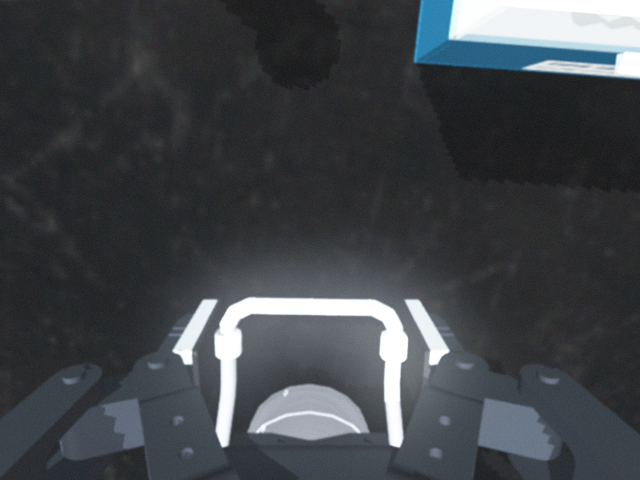

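>>> {"api": "jog_arm", "payload": {
  "series": [
    {"tx": 0,"ty": 0,"tz": 0,"yaw": 0},
    {"tx": 0,"ty": 0,"tz": 0.5,"yaw": 0},
    {"tx": -0.02,"ty": 0,"tz": 0.5,"yaw": 0},
    {"tx": -0.05,"ty": -0.01,"tz": 0.5,"yaw": 0},
    {"tx": -0.1,"ty": -0.02,"tz": 0.5,"yaw": 0},
    {"tx": -0.1,"ty": -0.02,"tz": 0.4,"yaw": 0},
    {"tx": 0,"ty": 0,"tz": 0,"yaw": 0}
  ],
  "gripper": 72
}}

```text
t: 6.8
tcp_pos: [0.6489, 0.2024, 0.049]
orientation: [0.453, 0.544, -0.439, 0.553]
force: [0.2, 1.3, -0.0]
finger_gap: 0.0624
```

```bash
python3 look.py w9; python3 - <<'E'
from h import *
im=r.camera("scene")[:,:,::-1].copy();cv2.imwrite("pics/sc9.png",im);crop(im,215,205,90,110,6,"c9")
E
```

```text
6.8 [0.6489 0.2024 0.049 ] jawyaw 0.2053 F [ 0.25  1.35 -0.01] T [ 0.06 -0.04 -0.  ] gap 0.0624
```

View pics/w9.png

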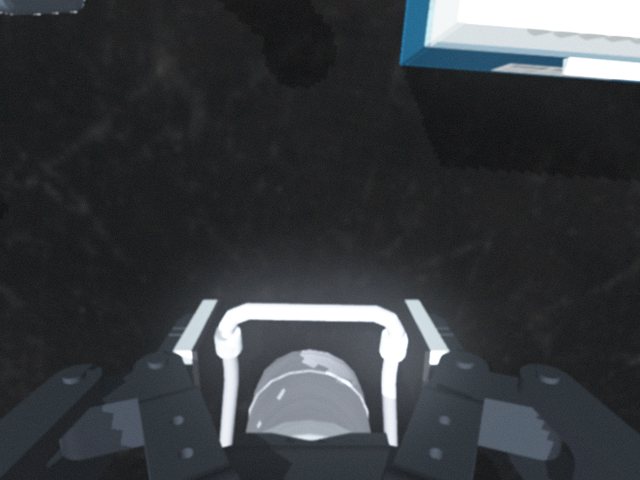

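View pics/c9.png

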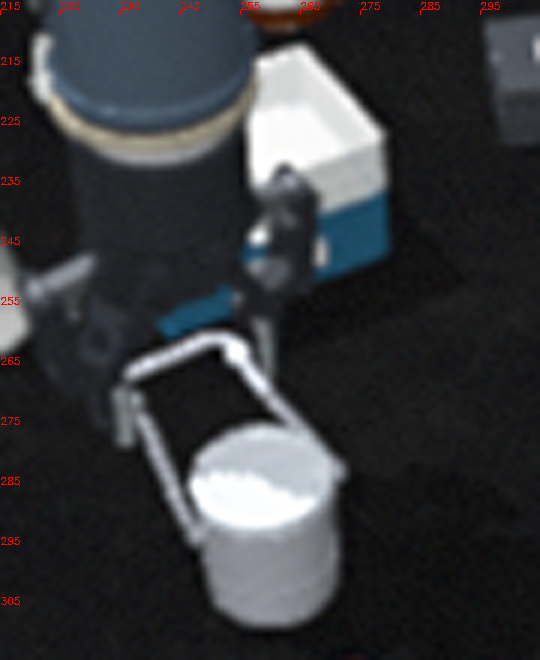

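>>> {"api": "jog_arm", "payload": {
  "series": [
    {"tx": -0.25,"ty": -0.05,"tz": 0.68,"yaw": 0},
    {"tx": -0.33,"ty": -0.07,"tz": 0.65,"yaw": 0},
    {"tx": -0.4,"ty": -0.08,"tz": 0.61,"yaw": 0},
    {"tx": -0.44,"ty": -0.09,"tz": 0.57,"yaw": 0},
    {"tx": -0.5,"ty": -0.1,"tz": 0.53,"yaw": 0},
    {"tx": -0.55,"ty": -0.11,"tz": 0.47,"yaw": 0},
    {"tx": 0,"ty": 0,"tz": 0,"yaw": 0}
  ]
}}

```text
t: 7.78
tcp_pos: [0.6227, 0.197, 0.0867]
orientation: [0.453, 0.544, -0.439, 0.553]
force: [0.2, 0.2, -1.9]
finger_gap: 0.0623
```

```bash
python3 look.py w10; python3 - <<'E'
from h import *
im=r.camera("scene")[:,:,::-1].copy();cv2.imwrite("pics/sc10.png",im);crop(im,215,205,90,110,6,"c10")
p=r.read_state()["tcp_pos"];print((p[2]-.026)/.073, np.linalg.norm(p[:2]-[.5801,.1882])/.073)
E
```

```text
7.775 [0.6227 0.197  0.0867] jawyaw 0.2053 F [ 0.24  0.25 -1.89] T [ 0.06 -0.16 -0.05] gap 0.0623
0.8264497189387549 0.6021551946379727
```

View pics/c10.png

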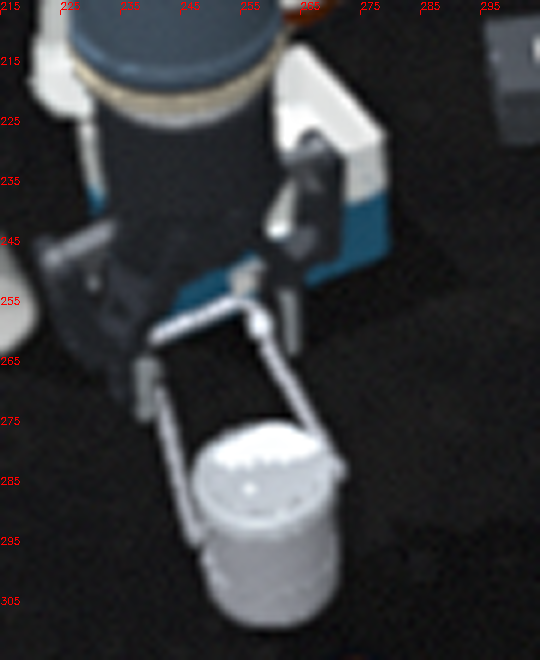

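>>> {"api": "jog_arm", "payload": {
  "series": [
    {"tx": -0.68,"ty": -0.14,"tz": 0.2,"yaw": 0},
    {"tx": -0.64,"ty": -0.13,"tz": 0.3,"yaw": 0},
    {"tx": -0.67,"ty": -0.14,"tz": 0.25,"yaw": 0},
    {"tx": -0.68,"ty": -0.14,"tz": 0.18,"yaw": 0},
    {"tx": -0.6,"ty": -0.12,"tz": 0.1,"yaw": 0},
    {"tx": 0,"ty": 0,"tz": 0,"yaw": 0}
  ]
}}

```text
t: 8.62
tcp_pos: [0.5912, 0.1907, 0.0992]
orientation: [0.456, 0.542, -0.437, 0.554]
force: [1.5, 0.3, -0.1]
finger_gap: 0.0626
```

```bash
python3 look.py w11; python3 - <<'E'
from h import *
im=r.camera("scene")[:,:,::-1].copy();cv2.imwrite("pics/sc11.png",im);crop(im,215,205,90,110,6,"c11")
p=r.read_state()["tcp_pos"];print((p[2]-.026)/.073, (p[:2]-[.5801,.1882])@[.979,.2036]/.073)
E
```

```text
8.625 [0.5912 0.1907 0.0992] jawyaw 0.2046 F [ 1.5   0.33 -0.1 ] T [ 0.07 -0.29  0.04] gap 0.0626
1.0000922700998498 0.16288785828382854
```

View pics/c11.png

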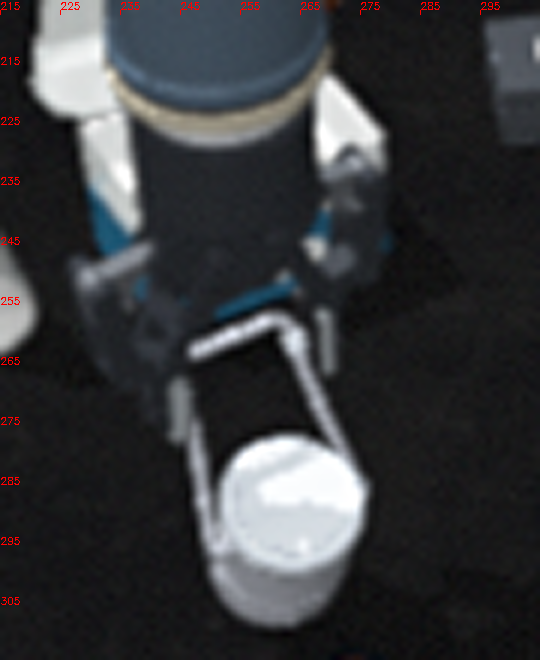

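View pics/w11.png

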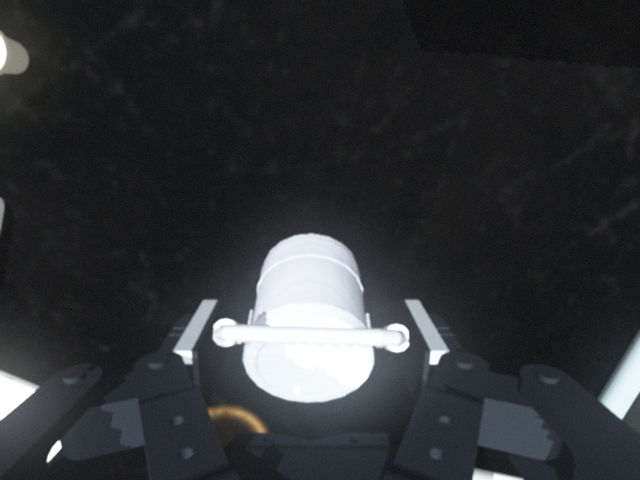

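The canister is starting to tip: in c11 the lid leans towards the robot. I'll go back along the path, then loosen the grip.

>>> {"api": "jog_arm", "payload": {
  "series": [
    {"tx": 0.6,"ty": 0.12,"tz": -0.1,"yaw": 0},
    {"tx": 0.6,"ty": 0.12,"tz": -0.15,"yaw": 0},
    {"tx": 0.6,"ty": 0.13,"tz": -0.2,"yaw": 0},
    {"tx": 0.6,"ty": 0.13,"tz": -0.3,"yaw": 0},
    {"tx": 0,"ty": 0,"tz": 0,"yaw": 0}
  ]
}}

```text
t: 9.35
tcp_pos: [0.617, 0.1956, 0.0893]
orientation: [0.455, 0.543, -0.438, 0.554]
force: [2.2, 0.6, 1.5]
finger_gap: 0.062
```

```bash
python3 look.py w12; python3 - <<'E'
from h import *
im=r.camera("scene")[:,:,::-1].copy();cv2.imwrite("pics/sc12.png",im);crop(im,215,205,90,110,6,"c12")
p=r.read_state()["tcp_pos"];print((p[2]-.026)/.073, (p[:2]-[.5801,.1882])@[.979,.2036]/.073)
E
```

```text
9.35 [0.617  0.1956 0.0893] jawyaw 0.2043 F [2.2  0.56 1.54] T [-0.11 -0.36 -0.03] gap 0.062
0.87130025130418 0.5099902946878948
```

View pics/c12.png

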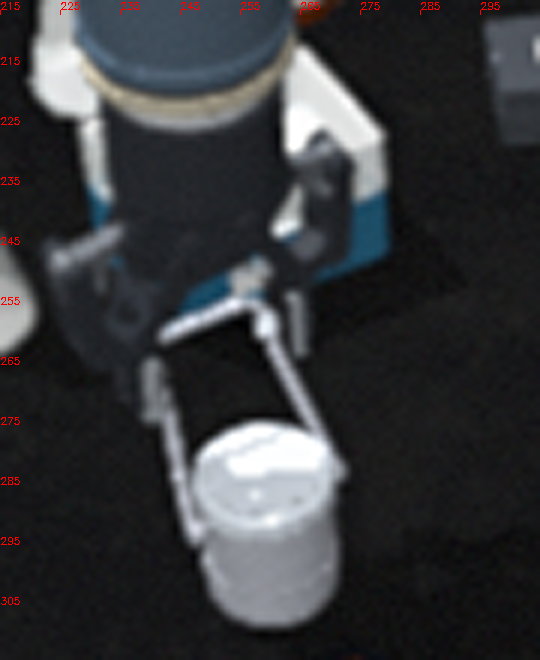

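View pics/w12.png

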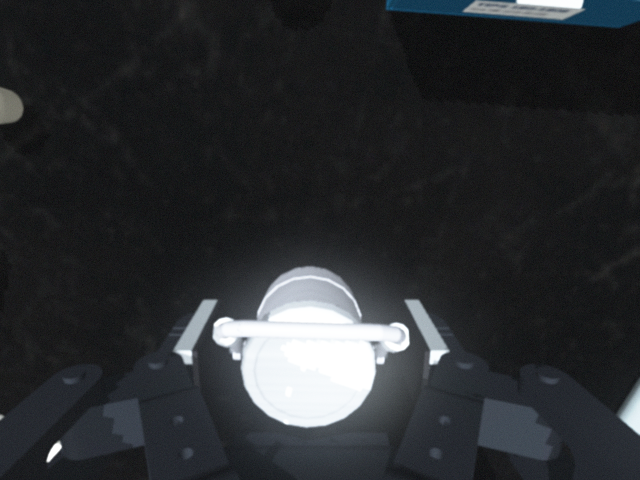

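>>> {"api": "jog_arm", "payload": {
  "series": [
    {"tx": 0,"ty": 0,"tz": 0,"yaw": 0},
    {"tx": 0,"ty": 0,"tz": 0,"yaw": 0}
  ],
  "gripper": 73.2
}}

```text
t: 9.7
tcp_pos: [0.6162, 0.1955, 0.0898]
orientation: [0.455, 0.543, -0.438, 0.554]
force: [1.6, 0.2, 0.5]
finger_gap: 0.0625
```

```bash
python3 look.py w13
```

```text
9.7 [0.6162 0.1955 0.0898] jawyaw 0.2045 F [1.62 0.24 0.54] T [-0.08 -0.25  0.08] gap 0.0625
```

>>> {"api": "jog_arm", "payload": {
  "series": [
    {"tx": 0,"ty": 0,"tz": 0,"yaw": 0},
    {"tx": 0,"ty": 0,"tz": 0,"yaw": 0}
  ],
  "gripper": 74
}}

```text
t: 10.0
tcp_pos: [0.6159, 0.1954, 0.0898]
orientation: [0.455, 0.543, -0.438, 0.554]
force: [1.1, -0.9, 0.5]
finger_gap: 0.0633
```

```bash
python3 look.py w14
```

```text
10.0 [0.6159 0.1954 0.0898] jawyaw 0.2046 F [ 1.13 -0.89  0.5 ] T [-0.07 -0.18 -0.01] gap 0.0633
```

View pics/w14.png

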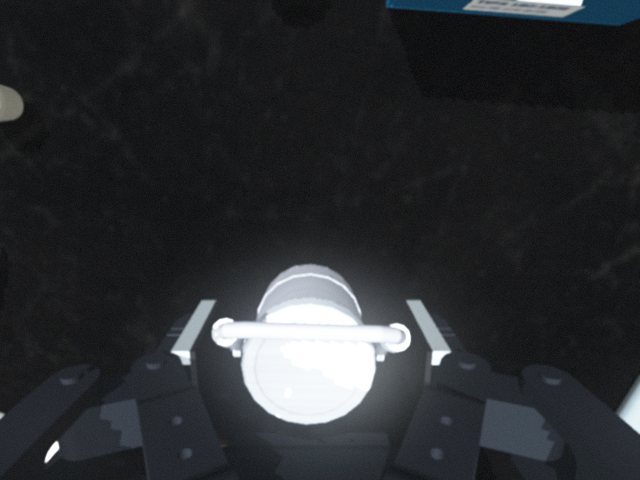

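>>> {"api": "jog_arm", "payload": {
  "series": [
    {"tx": -0.45,"ty": -0.1,"tz": 0.2,"yaw": 0},
    {"tx": -0.45,"ty": -0.1,"tz": 0.2,"yaw": 0},
    {"tx": 0,"ty": 0,"tz": 0,"yaw": 0}
  ]
}}

```text
t: 10.42
tcp_pos: [0.6066, 0.1938, 0.0946]
orientation: [0.455, 0.543, -0.438, 0.554]
force: [-0.1, 0.2, 0.4]
finger_gap: 0.0633
```

```bash
python3 look.py w15; python3 - <<'E'
from h import *
p=r.read_state()["tcp_pos"];print((p[2]-.026)/.073, (p[:2]-[.5801,.1882])@[.979,.2036]/.073)
E
```

```text
10.425 [0.6066 0.1938 0.0946] jawyaw 0.2047 F [-0.09  0.23  0.41] T [-0.01 -0.03 -0.03] gap 0.0633
0.939515571264231 0.37320702000838
```

View pics/w15.png

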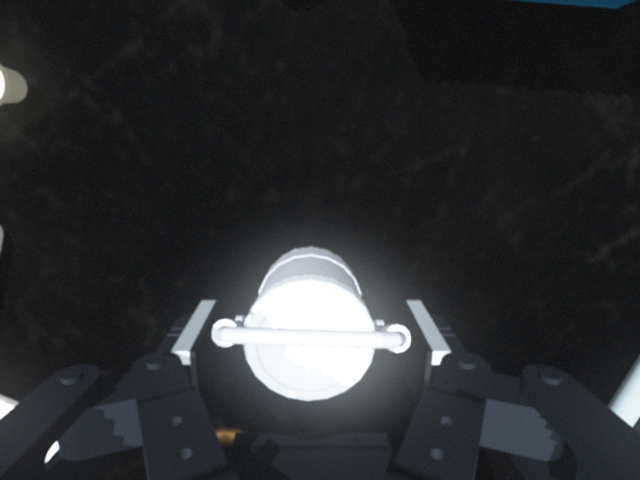

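```bash
python3 - <<'E'
from h import *
im=r.camera("scene")[:,:,::-1].copy();crop(im,215,205,90,110,6,"c15")
E
```

```text
(no output)
```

View pics/c15.png

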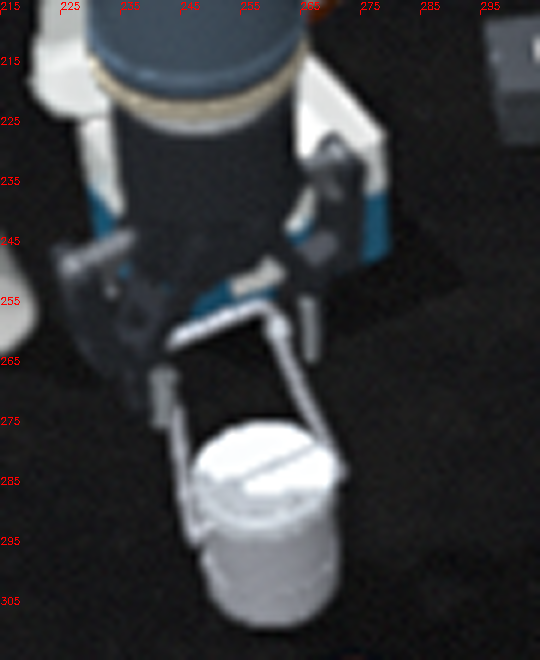

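>>> {"api": "jog_arm", "payload": {
  "series": [
    {"tx": -0.4,"ty": -0.08,"tz": 0.07,"yaw": 0},
    {"tx": -0.4,"ty": -0.08,"tz": 0.07,"yaw": 0},
    {"tx": -0.4,"ty": -0.08,"tz": 0.07,"yaw": 0},
    {"tx": 0,"ty": 0,"tz": 0,"yaw": 0}
  ]
}}

```text
t: 11.02
tcp_pos: [0.5954, 0.1918, 0.0978]
orientation: [0.456, 0.542, -0.437, 0.555]
force: [1.6, 0.2, 3.0]
finger_gap: 0.0633
```

```bash
python3 look.py w16; python3 - <<'E'
from h import *
p=r.read_state()["tcp_pos"];print((p[2]-.026)/.073, (p[:2]-[.5801,.1882])@[.979,.2036]/.073)
im=r.camera("scene")[:,:,::-1].copy();crop(im,215,205,90,110,6,"c16")
E
```

```text
11.025 [0.5954 0.1918 0.0978] jawyaw 0.2046 F [1.58 0.17 3.  ] T [ 0.04 -0.18  0.01] gap 0.0633
0.9818662425822485 0.21668503462347546
```

View pics/c16.png

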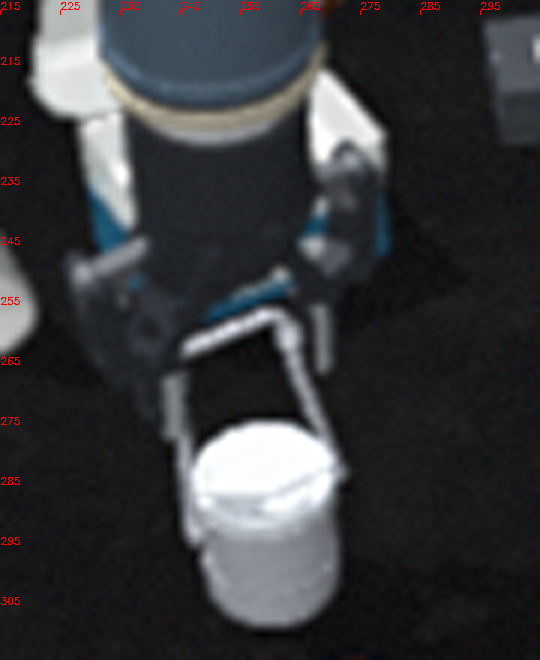

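View pics/w16.png

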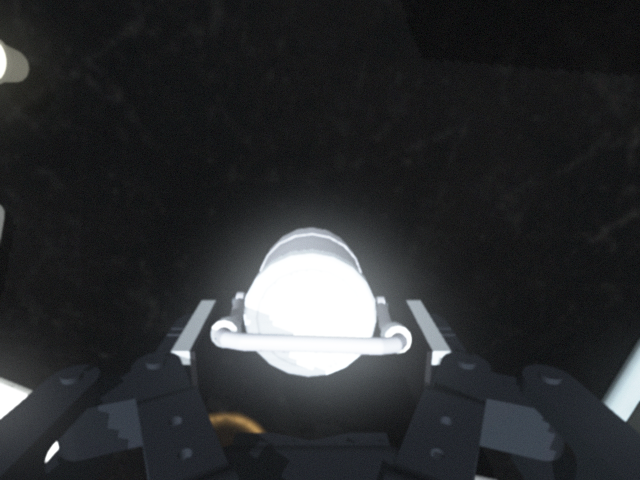

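>>> {"api": "jog_arm", "payload": {
  "series": [
    {"tx": -0.1,"ty": -0.02,"tz": 0.12,"yaw": 0},
    {"tx": -0.4,"ty": -0.08,"tz": 0.08,"yaw": 0},
    {"tx": -0.4,"ty": -0.08,"tz": 0.05,"yaw": 0},
    {"tx": 0,"ty": 0,"tz": 0,"yaw": 0}
  ],
  "gripper": 74.2
}}

```text
t: 11.62
tcp_pos: [0.585, 0.19, 0.0994]
orientation: [0.455, 0.543, -0.437, 0.554]
force: [0.2, 1.2, 2.4]
finger_gap: 0.0634
```

```bash
python3 look.py w17; python3 - <<'E'
from h import *
p=r.read_state()["tcp_pos"];print((p[2]-.026)/.073, (p[:2]-[.5801,.1882])@[.979,.2036]/.073)
im=r.camera("scene")[:,:,::-1].copy();crop(im,215,205,90,110,6,"c17")
E
```

```text
11.625 [0.585  0.19   0.0994] jawyaw 0.2049 F [0.17 1.25 2.38] T [ 0.07 -0.    0.06] gap 0.0634
1.0054522062586384 0.0719382853267409
```

View pics/c17.png

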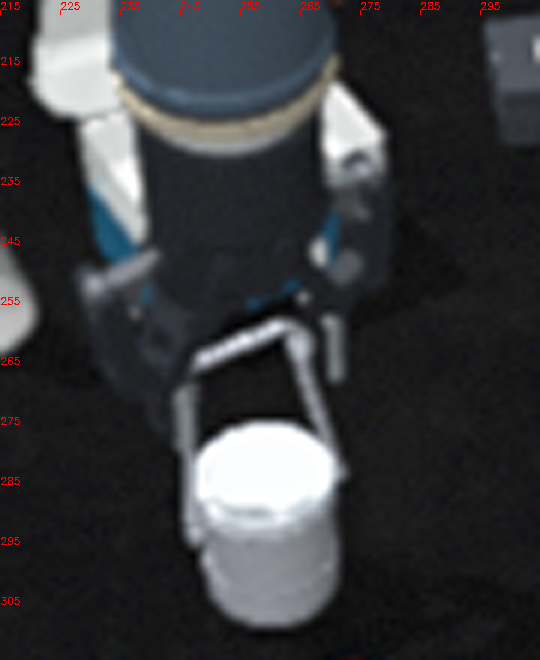

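View pics/w17.png

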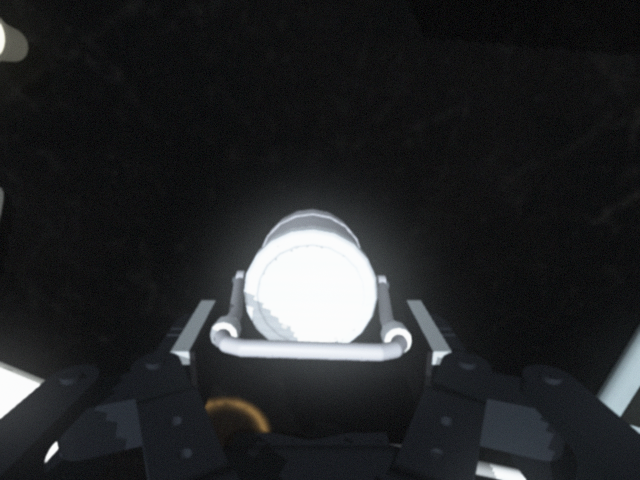

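```bash
python3 - <<'E'
from h import *
import pickle
C=pickle.load(open("w17.pkl","rb"));S=cam("scene")
e=np.array([.580,.1875,.05]);d=np.array([.979,.2036,0])
for th in(1.35,1.45,1.57):
    p=e+.086*(np.cos(th)*d+np.sin(th)*np.array([0,0,1]));g=e+.073*(np.cos(th)*d+np.sin(th)*np.array([0,0,1]))
    print(th,"wrist",proj([p,g],C).round(1).tolist(),"scene",proj([p],S).round(1))
print(proj([[.580,.1875,.069]],C),proj([[.580,.1875,.069]],S))
E
```

```text
1.35 wrist [[309.5, 320.4], [309.7, 311.2]] scene [[253.7 260.3]]
1.45 wrist [[309.4, 349.0], [309.7, 333.3]] scene [[255.4 261.8]]
1.57 wrist [[309.5, 381.0], [309.7, 358.1]] scene [[257.4 263.9]]
[[310.35676796 295.77347343]] [[259.34332054 282.60776619]]
```

>>> {"api": "jog_arm", "payload": {
  "series": [
    {"tx": -0.3,"ty": -0.06,"tz": 0.08,"yaw": 0},
    {"tx": -0.3,"ty": -0.06,"tz": 0.05,"yaw": 0},
    {"tx": 0,"ty": 0,"tz": 0,"yaw": 0}
  ]
}}

```text
t: 12.1
tcp_pos: [0.5782, 0.1886, 0.1001]
orientation: [0.455, 0.543, -0.437, 0.554]
force: [0.0, 0.0, 0.7]
finger_gap: 0.0634
```

```bash
python3 look.py w18; python3 - <<'E'
from h import *
im=r.camera("scene")[:,:,::-1].copy();crop(im,215,205,90,110,6,"c18")
E
```

```text
12.1 [0.5782 0.1886 0.1001] jawyaw 0.2048 F [0.04 0.03 0.74] T [0.19 0.09 0.03] gap 0.0634
```

View pics/c18.png

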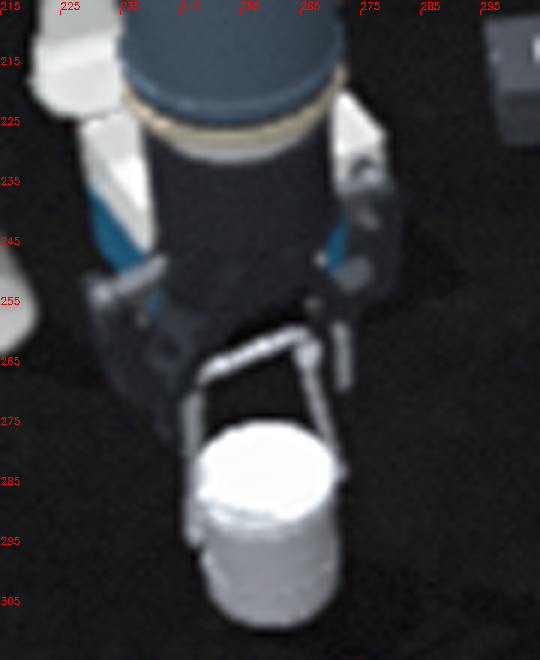

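View pics/w18.png

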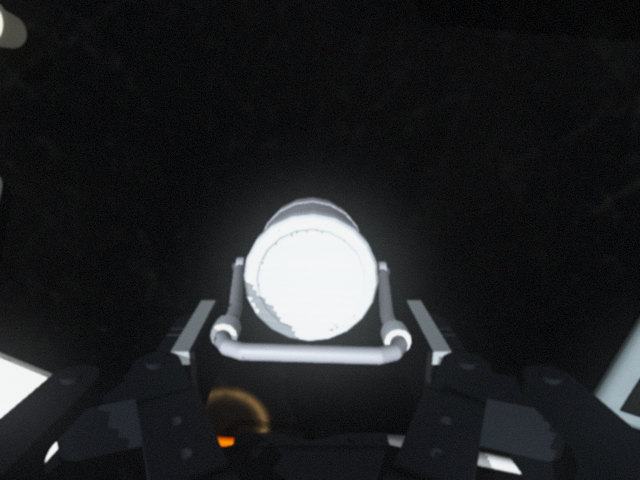

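>>> {"api": "jog_arm", "payload": {
  "series": [
    {"tx": 0,"ty": 0,"tz": 0,"yaw": 0},
    {"tx": 0,"ty": 0,"tz": 0,"yaw": 0},
    {"tx": 0,"ty": 0,"tz": 0,"yaw": 0},
    {"tx": 0,"ty": 0,"tz": 0.4,"yaw": 0},
    {"tx": 0,"ty": 0,"tz": 0.6,"yaw": 0},
    {"tx": 0,"ty": 0,"tz": 1,"yaw": 0},
    {"tx": 0,"ty": 0,"tz": 0,"yaw": 0}
  ],
  "gripper": 60,
  "grip_force": 60
}}

```text
t: 13.08
tcp_pos: [0.5778, 0.1875, 0.1206]
orientation: [0.454, 0.543, -0.439, 0.553]
force: [0.2, 0.5, -5.7]
finger_gap: 0.06
```

```bash
python3 look.py w19; python3 - <<'E'
from h import *
im=r.camera("scene")[:,:,::-1].copy();crop(im,215,195,90,110,6,"c19")
E
```

```text
13.075 [0.5778 0.1875 0.1206] jawyaw 0.2042 F [ 0.23  0.51 -5.66] T [-0.03 -0.   -0.  ] gap 0.06
```

View pics/c19.png

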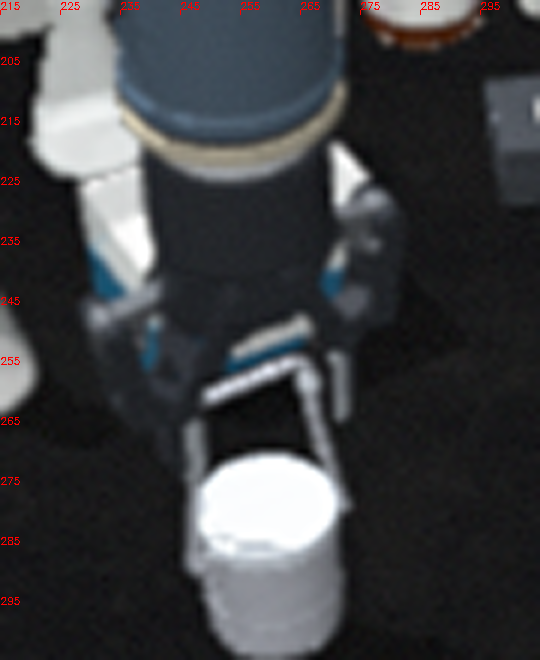

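View pics/w19.png

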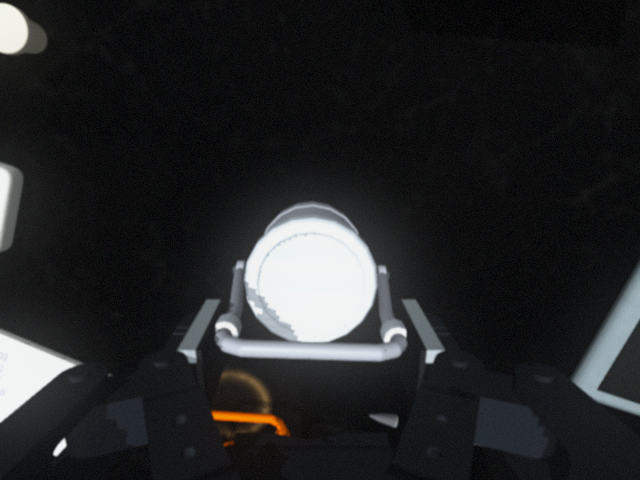

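Lifted cleanly: the wrist force reads −5.7 N and the bail is upright, with the top wire at about (311,350) in w19. Now raise and transfer to a point in front of the hook.

>>> {"api": "jog_arm", "payload": {
  "series": [
    {"tx": 0,"ty": 0,"tz": 1.5,"yaw": 0},
    {"tx": 0,"ty": 0,"tz": 2,"yaw": 0},
    {"tx": -0.3,"ty": -0.7,"tz": 2,"yaw": -0.02},
    {"tx": -0.5,"ty": -1.3,"tz": 2,"yaw": -0.03},
    {"tx": -0.7,"ty": -1.8,"tz": 1.5,"yaw": -0.03},
    {"tx": -0.7,"ty": -1.9,"tz": 0,"yaw": -0.03},
    {"tx": -0.7,"ty": -1.9,"tz": 0,"yaw": -0.03},
    {"tx": -0.7,"ty": -1.9,"tz": 0,"yaw": -0.03},
    {"tx": -0.7,"ty": -1.9,"tz": 0,"yaw": -0.03},
    {"tx": -0.7,"ty": -1.9,"tz": 0,"yaw": -0.03},
    {"tx": -0.7,"ty": -1.9,"tz": 0,"yaw": -0.03},
    {"tx": -0.7,"ty": -1.9,"tz": 0,"yaw": -0.03},
    {"tx": -0.7,"ty": -1.9,"tz": 0,"yaw": -0.03},
    {"tx": -0.7,"ty": -1.9,"tz": 0,"yaw": -0.02},
    {"tx": -0.7,"ty": -1.8,"tz": 0,"yaw": -0.01},
    {"tx": -0.5,"ty": -1.4,"tz": 0,"yaw": 0},
    {"tx": -0.3,"ty": -0.8,"tz": 0,"yaw": 0},
    {"tx": 0,"ty": 0,"tz": 0,"yaw": 0},
    {"tx": 0,"ty": 0,"tz": 0,"yaw": 0}
  ]
}}

```text
t: 15.55
tcp_pos: [0.4761, -0.0799, 0.2141]
orientation: [0.546, 0.45, -0.535, 0.461]
force: [-0.2, -0.3, -5.5]
finger_gap: 0.0601
```

```bash
python3 look.py w20; python3 - <<'E'
from h import *
im=r.camera("scene")[:,:,::-1].copy();cv2.imwrite("pics/sc20.png",im);crop(im,265,145,130,150,4,"c20")
s=r.read_state();print(R.from_quat(s["orientation"]).as_matrix().round(4),s["dq"].round(3))
E
```

```text
15.55 [ 0.4761 -0.0799  0.2141] jawyaw -0.1703 F [-0.18 -0.25 -5.45] T [ 0.03  0.01 -0.03] gap 0.0601
[[ 0.0227  0.9853 -0.1692]
 [-0.002  -0.1692 -0.9856]
 [-0.9997  0.0227 -0.0019]] [-0.003 -0.     0.001  0.002  0.     0.     0.001]
```

View pics/w20.png

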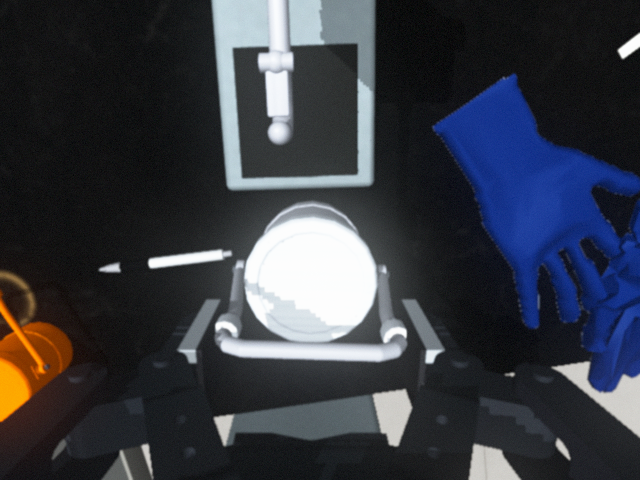

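View pics/c20.png

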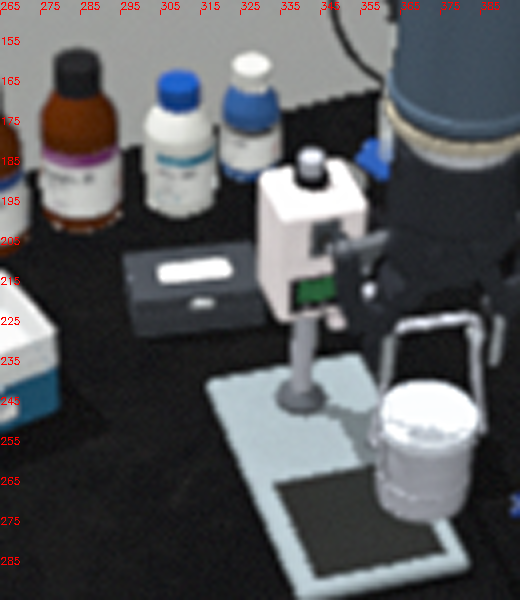

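```bash
python3 - <<'E'
from h import *
im=cv2.imread("pics/w20.png");crop(im,235,0,90,150,5,"h20")
E
```

```text
(no output)
```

View pics/h20.png

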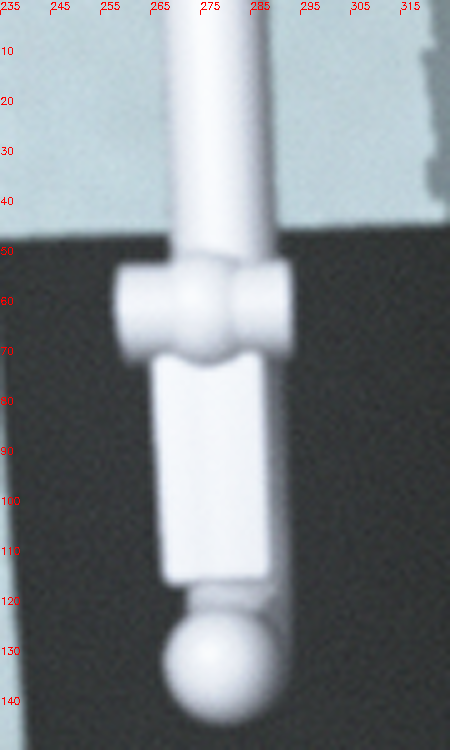

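```bash
python3 - <<'E'
from h import *
import pickle
np.set_printoptions(precision=4,suppress=True)
C=pickle.load(open("w20.pkl","rb"));t=cam("top");s=cam("scene")
A=(278.3,131.5);B=(275.8,61.5)
for z in(.19,.195,.2,.205,.21,.215,.22):
    a=atz(A,z,C);b=atz(B,z,C);n=(b-a)/np.linalg.norm(b-a);print(z,a,b,round(np.linalg.norm(b-a),4),"yaw",round(np.arctan2(n[1],n[0]),3),"depth",round(((a-C[2][:3,3])@C[2][:3,2]),4),"seat",(a+.0085*n)[:2], "diam px",413.2*.008/((a-C[2][:3,3])@C[2][:3,2]))
for uv in[(373.2,244),(373.5,243.5)]:
    print(tri([(A,C),(uv,t)]),tri([(A,C),(uv,t),((360,222.5),s)]))
# plate edges from w20
for e in[((214,0),(229,186)),((374,0),(372,186))]:
    a=atz(e[0],.015,C);b=atz(e[1],.015,C);n=a-b;print("edge yaw",np.arctan2(n[1],n[0]),a,b)
for e in[(235,188.5),(366,184.5)]:print(atz(e,.015,C))
# wire
for z in(.248,.250,.252):print(atz((311,350),z,C),atz((225,345),z,C),atz((398,350),z,C))
E
python3 -c "
from h import *
im=cv2.imread('pics/w20.png');crop(im,205,310,210,60,3,'wr20')"
```

```text
0.19 [ 0.5445 -0.0804  0.19  ] [ 0.57   -0.0843  0.19  ] 0.0258 yaw -0.153 depth 0.1635 seat [ 0.5529 -0.0817] diam px 20.223712539375324
0.195 [ 0.5444 -0.0808  0.195 ] [ 0.5692 -0.0846  0.195 ] 0.025 yaw -0.153 depth 0.1586 seat [ 0.5528 -0.0821] diam px 20.84027593754854
0.2 [ 0.5444 -0.0812  0.2   ] [ 0.5684 -0.0849  0.2   ] 0.0243 yaw -0.153 depth 0.1538 seat [ 0.5528 -0.0825] diam px 21.49561605142165
0.205 [ 0.5443 -0.0816  0.205 ] [ 0.5676 -0.0851  0.205 ] 0.0235 yaw -0.153 depth 0.1489 seat [ 0.5527 -0.0828] diam px 22.193509747689355
0.21 [ 0.5443 -0.0819  0.21  ] [ 0.5668 -0.0854  0.21  ] 0.0227 yaw -0.153 depth 0.1441 seat [ 0.5527 -0.0832] diam px 22.938240843069615
0.215 [ 0.5443 -0.0823  0.215 ] [ 0.566  -0.0857  0.215 ] 0.022 yaw -0.153 depth 0.1393 seat [ 0.5527 -0.0836] diam px 23.734688114313958
0.22 [ 0.5442 -0.0827  0.22  ] [ 0.5652 -0.0859  0.22  ] 0.0212 yaw -0.153 depth 0.1344 seat [ 0.5526 -0.084 ] diam px 24.58843230270414
(array([ 0.5449, -0.0801,  0.1887]), [np.float64(0.00042473529580558194), np.float64(0.00042473529580574397)]) (array([ 0.5441, -0.08  ,  0.2095]), [np.float64(0.0018931278555701524), np.float64(0.0018910631846884224), np.float64(0.0004968786625314887)])
(array([ 0.5452, -0.0805,  0.1952]), [np.float64(0.000846454422299595), np.float64(0.0008464544222996275)]) (array([ 0.5447, -0.0803,  0.2091]), [np.float64(0.0015818596382989223), np.float64(0.0014238857632355034), np.float64(0.0003765341023526686)])
edge yaw -0.13905233450216814 [ 0.6481 -0.0374  0.015 ] [ 0.5099 -0.0181  0.015 ]
edge yaw -0.1437723647017192 [ 0.6277 -0.1555  0.015 ] [ 0.4897 -0.1355  0.015 ]
[ 0.507  -0.0226  0.015 ]
[ 0.4918 -0.1307  0.015 ]
[ 0.4801 -0.0825  0.248 ] [ 0.4861 -0.0575  0.248 ] [ 0.4757 -0.1082  0.248 ]
[ 0.4812 -0.0827  0.25  ] [ 0.4871 -0.0581  0.25  ] [ 0.4769 -0.108   0.25  ]
[ 0.4824 -0.0829  0.252 ] [ 0.4881 -0.0588  0.252 ] [ 0.4781 -0.1077  0.252 ]
```

View pics/wr20.png

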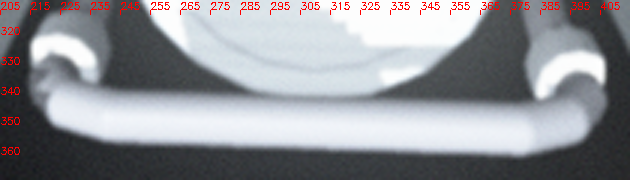

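```bash
python3 - <<'E'
from h import *
import pickle
np.set_printoptions(precision=4,suppress=True)
C=pickle.load(open("w20.pkl","rb"));K,k,T=C
def atdepth(uv,z):
    o,v=ray(uv,C);return o+v*z/(v@T[:3,2])
# ferrules: outer extents in image 211?-403
for dd in(.132,.135,.138):print(dd,atdepth((226,331),dd),atdepth((394.5,332.5),dd),np.linalg.norm(atdepth((226,331),dd)-atdepth((394.5,332.5),dd)))
# ear axis at canister: w2 separation
C2=pickle.load(open("w2.pkl","rb"))
print("ears w2",atz((272,249),.05,C2),atz((354,249),.05,C2))
s=r.get_calibration("wrist");print(s["K"])
# model fit
cal={}
E
python3 -c "
from h import *
im=cv2.imread('pics/w20.png');crop(im,205,195,210,170,3,'wr20b')"
```

```text
0.132 [ 0.4863 -0.056   0.2391] [ 0.4767 -0.109   0.2391] 0.05388827282662966
0.135 [ 0.485  -0.0552  0.2363] [ 0.4752 -0.1094  0.2364] 0.05511300629996215
0.138 [ 0.4837 -0.0543  0.2336] [ 0.4737 -0.1098  0.2336] 0.056337739773294655
ears w2 [0.5709 0.2227 0.05  ] [0.5851 0.1526 0.05  ]
[[413.2011   0.     310.5795]
 [  0.     413.2011 240.2731]
 [  0.       0.       1.    ]]
```

View pics/wr20b.png

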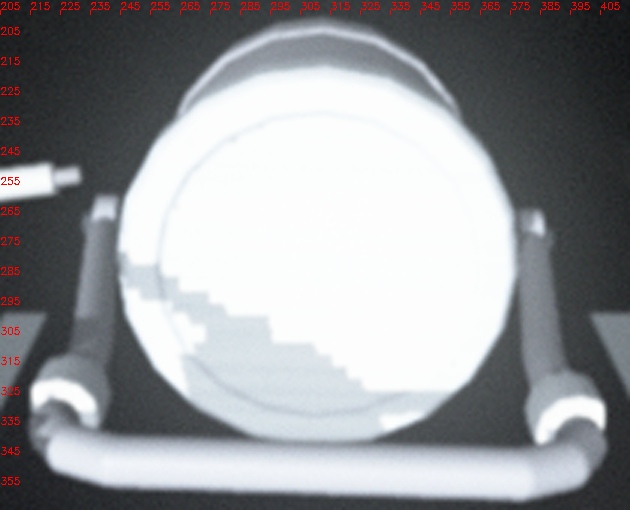

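>>> {"api": "jog_arm", "payload": {
  "series": [
    {"tx": 0,"ty": 0,"tz": -0.5,"yaw": 0.02},
    {"tx": 0,"ty": 0,"tz": -0.5,"yaw": 0.02},
    {"tx": 0.3,"ty": 0,"tz": -0.5,"yaw": 0.02},
    {"tx": 0.7,"ty": 0,"tz": 0,"yaw": 0},
    {"tx": 1,"ty": 0,"tz": 0,"yaw": 0},
    {"tx": 1,"ty": 0,"tz": 0,"yaw": 0},
    {"tx": 1,"ty": 0,"tz": 0,"yaw": 0},
    {"tx": 0.7,"ty": 0,"tz": 0,"yaw": 0},
    {"tx": 0.4,"ty": 0,"tz": 0,"yaw": 0},
    {"tx": 0,"ty": 0,"tz": 0,"yaw": 0},
    {"tx": 0,"ty": 0,"tz": 0,"yaw": 0}
  ]
}}

```text
t: 17.02
tcp_pos: [0.5316, -0.0787, 0.1975]
orientation: [0.531, 0.468, -0.519, 0.479]
force: [-1.0, 0.0, -5.9]
finger_gap: 0.0608
```

```bash
python3 look.py w21; python3 - <<'E'
from h import *
im=r.camera("scene")[:,:,::-1].copy();cv2.imwrite("pics/sc21.png",im);crop(im,295,145,110,150,4,"c21")
im=cv2.imread('pics/w21.png');crop(im,205,195,210,170,3,'h21')
E
```

```text
17.025 [ 0.5316 -0.0787  0.1975] jawyaw -0.1037 F [-0.99  0.05 -5.88] T [-0.04  0.09 -0.02] gap 0.0608
```

View pics/w21.png

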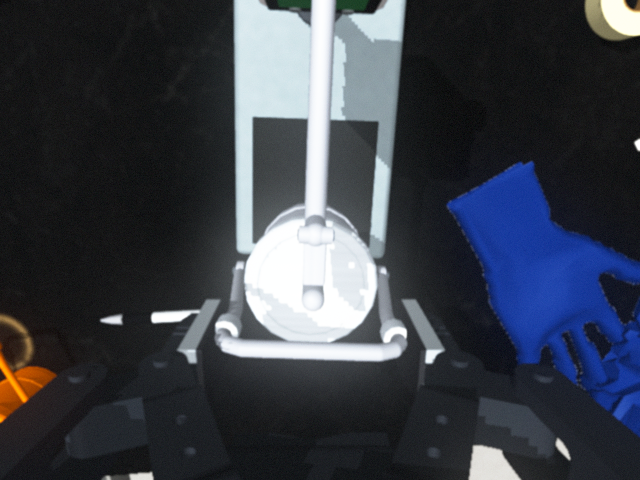

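View pics/c21.png

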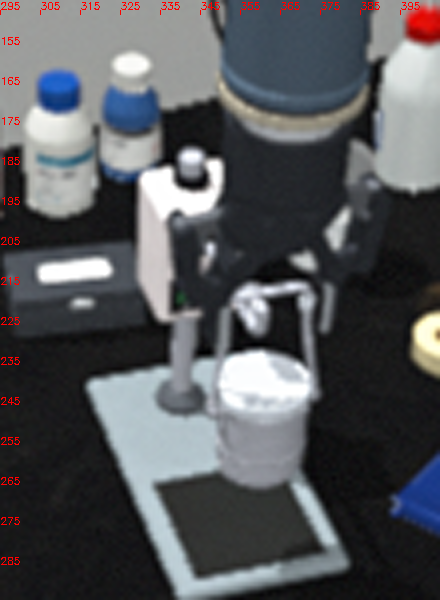

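View pics/h21.png

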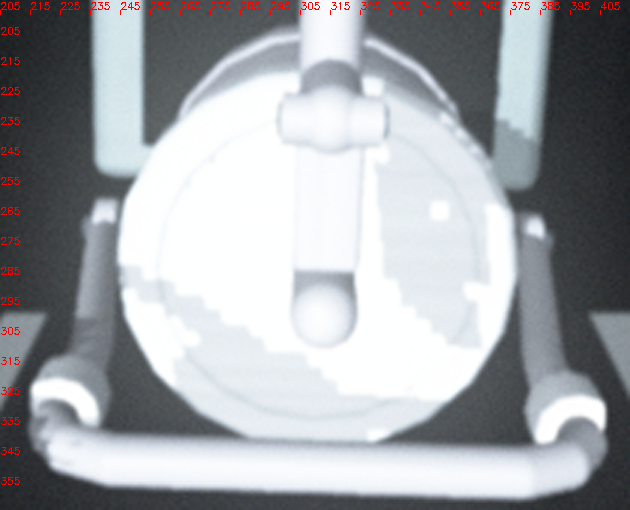

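```bash
python3 - <<'E'
from h import *
import pickle
np.set_printoptions(precision=4,suppress=True)
C=pickle.load(open("w20.pkl","rb"));D=pickle.load(open("w21.pkl","rb"))
s=tri([((278.3,131.5),C),((312.3,297.8),D)]);h=tri([((275.8,61.5),C),((314.5,233.5),D)])
print("sphere",s,"hinge",h,np.linalg.norm(s[0]-h[0]))
n=(h[0]-s[0])[:2];n/=np.linalg.norm(n);print("yaw",np.arctan2(n[1],n[0]),"seat",s[0][:2]+.0085*n,s[0][2]-.0145,h[0][2]-.014)
for z in(.228,.231,.234):print("wire",z,atz((307.5,350),z,D),atz((240,347.5),z,D),atz((375,352),z,D))
E
```

```text
sphere (array([ 0.5443, -0.0822,  0.2123]), [np.float64(0.00011298998708256885), np.float64(0.0001129899870825801)]) hinge (array([ 0.5665, -0.0854,  0.2119]), [np.float64(8.047740603792179e-05), np.float64(8.047740603787088e-05)]) 0.022421781370066677
yaw -0.14311346376854853 seat [ 0.5527 -0.0834] 0.19778367707252462 0.19787430372841572
wire 0.228 [ 0.5338 -0.0797  0.228 ] [ 0.5368 -0.0591  0.228 ] [ 0.531  -0.1004  0.228 ]
wire 0.231 [ 0.5355 -0.08    0.231 ] [ 0.5384 -0.0598  0.231 ] [ 0.5328 -0.1001  0.231 ]
wire 0.234 [ 0.5372 -0.0802  0.234 ] [ 0.54   -0.0606  0.234 ] [ 0.5345 -0.0998  0.234 ]
```

>>> {"api": "jog_arm", "payload": {
  "series": [
    {"tx": 0.6,"ty": -0.1,"tz": 0,"yaw": 0},
    {"tx": 0.6,"ty": -0.1,"tz": 0,"yaw": 0},
    {"tx": 0.5,"ty": -0.1,"tz": 0,"yaw": 0},
    {"tx": 0,"ty": 0,"tz": 0,"yaw": 0},
    {"tx": 0,"ty": 0,"tz": 0,"yaw": 0}
  ]
}}

```text
t: 17.75
tcp_pos: [0.5499, -0.0821, 0.1976]
orientation: [0.531, 0.468, -0.519, 0.479]
force: [-0.1, 0.2, -4.7]
finger_gap: 0.0599
```

```bash
python3 look.py w22; python3 - <<'E'
from h import *
im=cv2.imread('pics/w22.png');crop(im,205,195,210,170,3,'h22')
import pickle
D=pickle.load(open("w22.pkl","rb"));p=r.read_state()["tcp_pos"]
for o in(.0335,.035,.0365):print("wire",p[2]+o,atz((307.5,350),p[2]+o,D))
E
```

```text
17.75 [ 0.5499 -0.0821  0.1976] jawyaw -0.104 F [-0.11  0.16 -4.65] T [0.02 0.14 0.02] gap 0.0599
wire 0.23114329902494984 [ 0.55379709 -0.08335331  0.2311433 ]
wire 0.23264329902494985 [ 0.55465263 -0.08345855  0.2326433 ]
wire 0.23414329902494985 [ 0.55550816 -0.0835638   0.2341433 ]
```

View pics/h22.png

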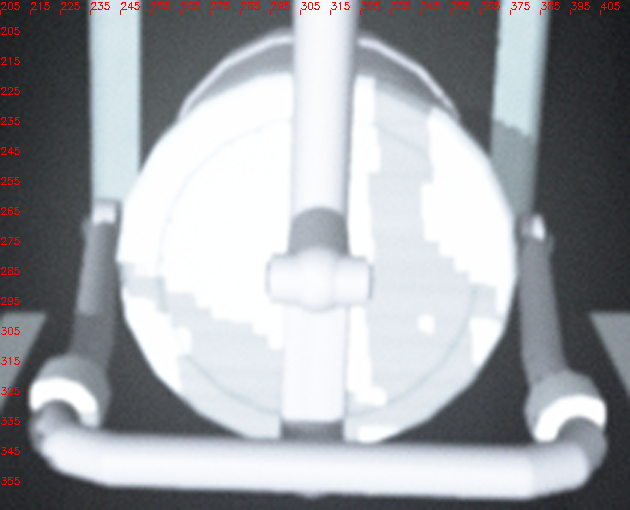

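>>> {"api": "jog_arm", "payload": {
  "series": [
    {"tx": 0,"ty": 0,"tz": -0.5,"yaw": 0},
    {"tx": 0,"ty": 0,"tz": -0.5,"yaw": 0},
    {"tx": 0,"ty": 0,"tz": -0.3,"yaw": 0},
    {"tx": 0,"ty": 0,"tz": 0,"yaw": 0},
    {"tx": 0,"ty": 0,"tz": 0,"yaw": 0}
  ]
}}

```text
t: 18.42
tcp_pos: [0.5493, -0.082, 0.1835]
orientation: [0.531, 0.468, -0.519, 0.479]
force: [0.1, 0.0, -5.2]
finger_gap: 0.0604
```

```bash
python3 look.py w23; python3 - <<'E'
from h import *
im=cv2.imread('pics/w23.png');crop(im,205,195,210,170,3,'h23')
import pickle
D=pickle.load(open("w23.pkl","rb"));p=r.read_state()["tcp_pos"]
for o in(.0335,.035,.0365):print("wire",p[2]+o,atz((307.5,350),p[2]+o,D))
E
```

```text
18.425 [ 0.5493 -0.082   0.1835] jawyaw -0.1039 F [ 0.08  0.03 -5.21] T [-0.03  0.03 -0.05] gap 0.0604
wire 0.2169610874221469 [ 0.55329335 -0.0832673   0.21696109]
wire 0.2184610874221469 [ 0.55415024 -0.0833725   0.21846109]
wire 0.2199610874221469 [ 0.55500714 -0.0834777   0.21996109]
```

View pics/h23.png

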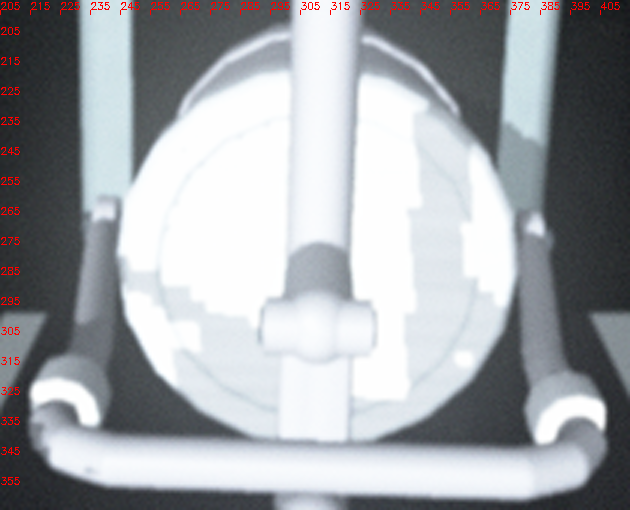

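```bash
python3 - <<'E'
from h import *
import pickle
D=pickle.load(open("w23.pkl","rb"))
print("sphere,hinge",proj([[.5443,-.0822,.2123],[.5665,-.0854,.2119]],D))
for z in(.2165,.2185):print(proj([[.5527+d*.9897,-.0834-d*.143,z] for d in(-.002,0,.002,.0075)],D))
im=cv2.imread('pics/w23.png');crop(im,255,290,120,110,5,'h23b')
E
```

```text
sphere,hinge [[307.28720392 367.96757627]
 [310.04372123 302.08900245]]
[[307.90726855 356.81133963]
 [308.15818603 350.92207746]
 [308.41125512 344.9820512 ]
 [309.11848634 328.3805494 ]]
[[307.85070827 360.36433219]
 [308.10530435 354.39849666]
 [308.36211966 348.38037649]
 [309.08001132 331.55605006]]
```

View pics/h23b.png

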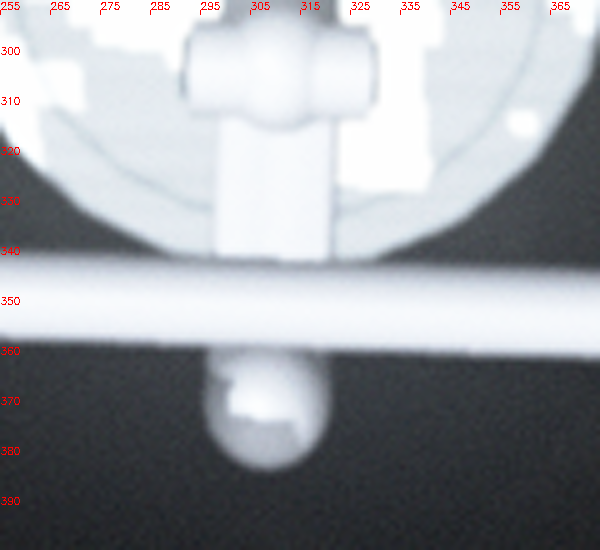

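>>> {"api": "jog_arm", "payload": {
  "series": [
    {"tx": 0,"ty": 0,"tz": -0.15,"yaw": 0},
    {"tx": 0,"ty": 0,"tz": -0.15,"yaw": 0},
    {"tx": 0,"ty": 0,"tz": -0.15,"yaw": 0},
    {"tx": 0,"ty": 0,"tz": 0,"yaw": 0}
  ]
}}

```text
t: 18.98
tcp_pos: [0.5498, -0.082, 0.1795]
orientation: [0.532, 0.468, -0.519, 0.479]
force: [-0.7, 0.1, -1.3]
finger_gap: 0.0601
```

>>> {"api": "jog_arm", "payload": {
  "series": [
    {"tx": 0,"ty": 0,"tz": -0.15,"yaw": 0},
    {"tx": 0,"ty": 0,"tz": -0.15,"yaw": 0},
    {"tx": 0,"ty": 0,"tz": -0.15,"yaw": 0},
    {"tx": 0,"ty": 0,"tz": 0,"yaw": 0}
  ]
}}

```text
t: 19.48
tcp_pos: [0.55, -0.082, 0.1757]
orientation: [0.532, 0.467, -0.519, 0.479]
force: [-3.1, 0.6, 1.9]
finger_gap: 0.0603
```

>>> {"api": "jog_arm", "payload": {
  "series": [
    {"tx": 0,"ty": 0,"tz": -0.15,"yaw": 0},
    {"tx": 0,"ty": 0,"tz": -0.15,"yaw": 0},
    {"tx": 0,"ty": 0,"tz": 0,"yaw": 0}
  ]
}}

```text
t: 19.85
tcp_pos: [0.5506, -0.0821, 0.1731]
orientation: [0.532, 0.467, -0.518, 0.48]
force: [-2.4, -0.3, 5.1]
finger_gap: 0.0601
```

```bash
python3 look.py w24; python3 - <<'E'
from h import *
im=cv2.imread('pics/w24.png');crop(im,255,290,120,110,5,'h24')
E
```

```text
19.85 [ 0.5506 -0.0821  0.1731] jawyaw -0.1041 F [-2.37 -0.27  5.07] T [-0.02  0.44 -0.02] gap 0.0601
```

View pics/h24.png

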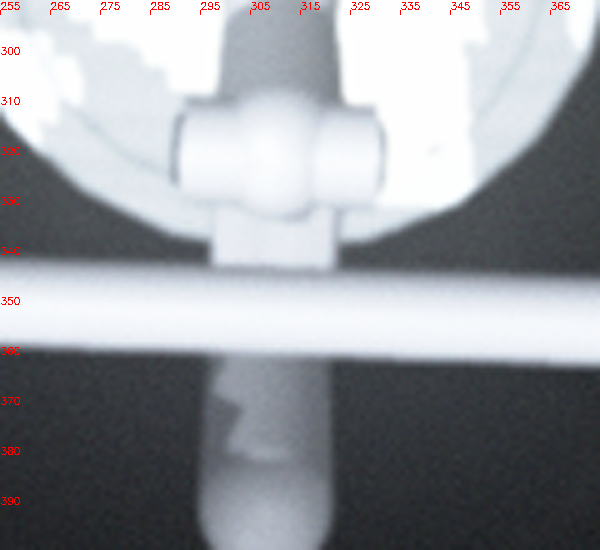

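>>> {"api": "jog_arm", "payload": {
  "series": [
    {"tx": 0,"ty": 0,"tz": -0.12,"yaw": 0},
    {"tx": 0,"ty": 0,"tz": -0.12,"yaw": 0},
    {"tx": 0,"ty": 0,"tz": 0,"yaw": 0}
  ]
}}

```text
t: 20.27
tcp_pos: [0.5514, -0.0822, 0.1714]
orientation: [0.533, 0.466, -0.518, 0.48]
force: [-3.2, 0.7, 5.7]
finger_gap: 0.0602
```

>>> {"api": "jog_arm", "payload": {
  "series": [
    {"tx": 0,"ty": 0,"tz": -0.12,"yaw": 0},
    {"tx": 0,"ty": 0,"tz": -0.12,"yaw": 0},
    {"tx": 0,"ty": 0,"tz": 0,"yaw": 0}
  ]
}}

```text
t: 20.65
tcp_pos: [0.5512, -0.0822, 0.1696]
orientation: [0.533, 0.466, -0.518, 0.48]
force: [-4.9, 0.8, 5.2]
finger_gap: 0.0604
```

>>> {"api": "jog_arm", "payload": {
  "series": [
    {"tx": 0,"ty": 0,"tz": -0.12,"yaw": 0},
    {"tx": 0,"ty": 0,"tz": -0.1,"yaw": 0},
    {"tx": 0,"ty": 0,"tz": 0,"yaw": 0}
  ]
}}

```text
t: 21.02
tcp_pos: [0.5497, -0.0819, 0.167]
orientation: [0.532, 0.467, -0.519, 0.48]
force: [-3.8, 0.7, 3.7]
finger_gap: 0.0601
```

```bash
python3 look.py w25; python3 - <<'E'
from h import *
im=cv2.imread('pics/w25.png');crop(im,255,290,120,130,4,'h25')
s=r.read_state();print(R.from_quat(s["orientation"]).as_matrix().round(3)[:,0])
E
```

```text
21.025 [ 0.5497 -0.0819  0.167 ] jawyaw -0.1042 F [-3.77  0.71  3.71] T [0.06 0.84 0.  ] gap 0.0601
[ 0.026 -0.001 -1.   ]
```

View pics/h25.png

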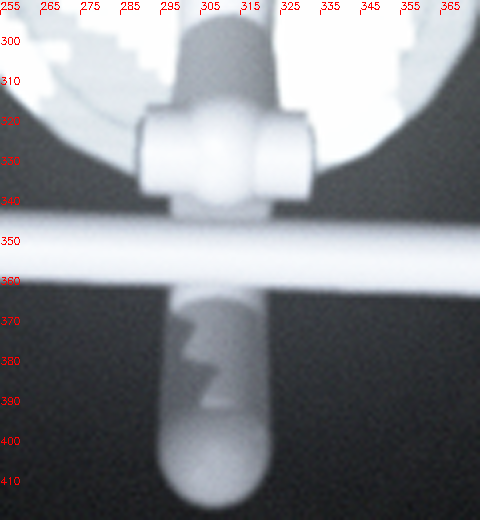

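>>> {"api": "jog_arm", "payload": {
  "series": [
    {"tx": 0,"ty": 0,"tz": -0.12,"yaw": 0},
    {"tx": 0,"ty": 0,"tz": -0.1,"yaw": 0},
    {"tx": 0,"ty": 0,"tz": 0,"yaw": 0}
  ]
}}

```text
t: 21.45
tcp_pos: [0.5481, -0.0817, 0.1631]
orientation: [0.531, 0.468, -0.52, 0.479]
force: [-0.9, 0.4, -5.8]
finger_gap: 0.0602
```

```bash
python3 look.py w26; python3 - <<'E'
from h import *
im=cv2.imread('pics/w26.png');crop(im,255,290,120,130,4,'h26')
E
```

```text
21.45 [ 0.5481 -0.0817  0.1631] jawyaw -0.1041 F [-0.86  0.4  -5.85] T [0.01 0.14 0.03] gap 0.0602
```

View pics/h26.png

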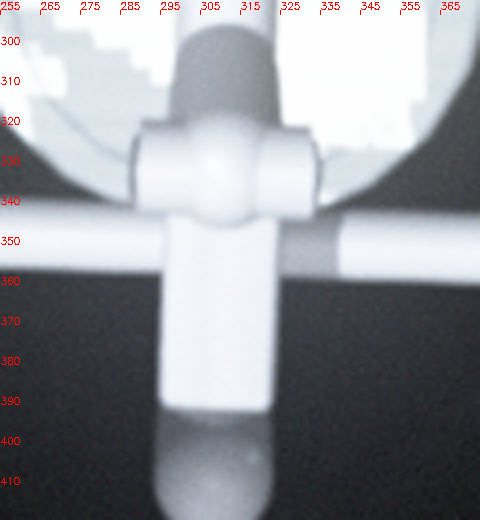

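The latch has snapped shut above the wire: in h26 the leaf covers it, rows 345–391. Next I lower gently into the seat.

>>> {"api": "jog_arm", "payload": {
  "series": [
    {"tx": 0,"ty": 0,"tz": -0.1,"yaw": 0},
    {"tx": 0,"ty": 0,"tz": -0.1,"yaw": 0},
    {"tx": 0,"ty": 0,"tz": 0,"yaw": 0}
  ]
}}

```text
t: 21.88
tcp_pos: [0.5488, -0.0818, 0.1611]
orientation: [0.531, 0.468, -0.519, 0.479]
force: [-1.8, 1.4, 0.1]
finger_gap: 0.0603
```

>>> {"api": "jog_arm", "payload": {
  "series": [
    {"tx": -0.03,"ty": 0,"tz": -0.08,"yaw": 0},
    {"tx": 0,"ty": 0,"tz": 0,"yaw": 0},
    {"tx": 0,"ty": 0,"tz": 0,"yaw": 0}
  ]
}}

```text
t: 22.25
tcp_pos: [0.5488, -0.0818, 0.161]
orientation: [0.532, 0.467, -0.519, 0.479]
force: [-1.1, 0.1, 0.7]
finger_gap: 0.0604
```

```bash
python3 look.py w27; python3 - <<'E'
from h import *
im=cv2.imread('pics/w27.png');crop(im,205,195,210,225,2,'h27')
im=r.camera("scene")[:,:,::-1].copy();crop(im,295,145,110,150,4,"c27")
E
```

```text
22.25 [ 0.5488 -0.0818  0.161 ] jawyaw -0.1041 F [-1.14  0.13  0.68] T [0.05 0.35 0.  ] gap 0.0604
```

View pics/h27.png

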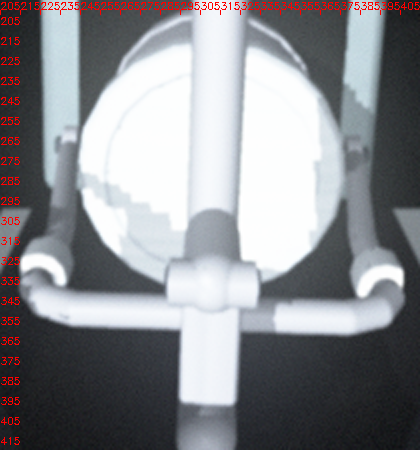

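View pics/c27.png

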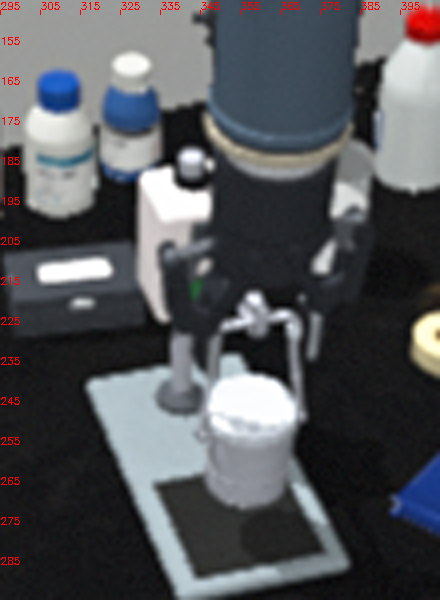

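>>> {"api": "jog_arm", "payload": {
  "series": [
    {"tx": 0,"ty": 0,"tz": 0,"yaw": 0},
    {"tx": 0,"ty": 0,"tz": 0,"yaw": 0},
    {"tx": 0,"ty": 0,"tz": 0,"yaw": 0}
  ],
  "gripper": 73,
  "grip_force": 20
}}

```text
t: 22.72
tcp_pos: [0.5489, -0.0818, 0.1606]
orientation: [0.532, 0.467, -0.519, 0.479]
force: [-0.7, -0.9, -1.4]
finger_gap: 0.0623
```

>>> {"api": "jog_arm", "payload": {
  "series": [
    {"tx": 0,"ty": 0,"tz": 0,"yaw": 0},
    {"tx": 0,"ty": 0,"tz": 0,"yaw": 0},
    {"tx": 0,"ty": 0,"tz": 0,"yaw": 0}
  ],
  "gripper": 76
}}

```text
t: 23.1
tcp_pos: [0.5499, -0.0819, 0.1611]
orientation: [0.532, 0.467, -0.519, 0.48]
force: [-0.1, -0.7, -0.3]
finger_gap: 0.0651
```

>>> {"api": "jog_arm", "payload": {
  "series": [
    {"tx": 0,"ty": 0,"tz": 0,"yaw": 0},
    {"tx": 0,"ty": 0,"tz": 0,"yaw": 0},
    {"tx": 0,"ty": 0,"tz": 0,"yaw": 0}
  ],
  "gripper": 98
}}

```text
t: 23.48
tcp_pos: [0.55, -0.0819, 0.1612]
orientation: [0.532, 0.467, -0.518, 0.48]
force: [-0.2, 0.2, 1.3]
finger_gap: 0.084
```

```bash
python3 look.py w28; python3 - <<'E'
from h import *
im=r.camera("scene")[:,:,::-1].copy();crop(im,295,145,110,150,4,"c28")
E
```

```text
23.475 [ 0.55   -0.0819  0.1612] jawyaw -0.104 F [-0.21  0.16  1.28] T [0.01 0.01 0.  ] gap 0.084
```

View pics/w28.png

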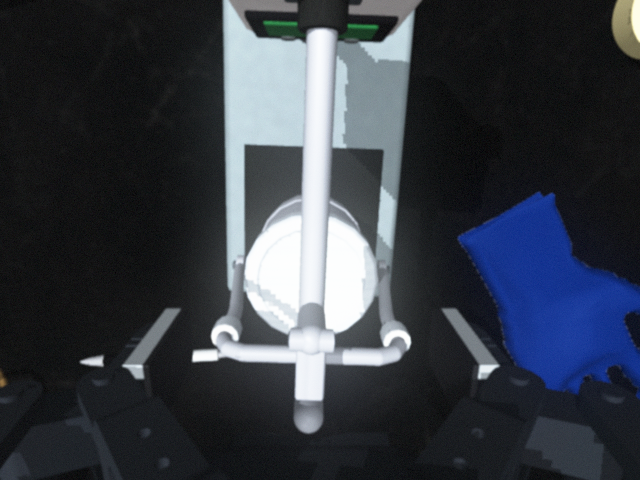

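View pics/c28.png

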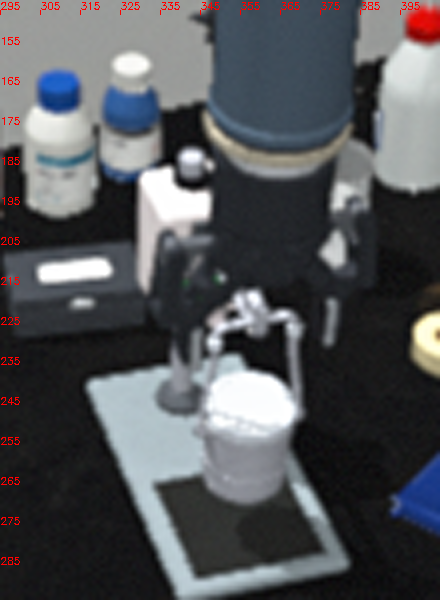

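Released and hanging. I'll raise the tool straight up, clear of everything, and let it settle.

>>> {"api": "jog_arm", "payload": {
  "series": [
    {"tx": 0,"ty": 0,"tz": 0.5,"yaw": 0},
    {"tx": 0,"ty": 0,"tz": 1.5,"yaw": 0},
    {"tx": 0,"ty": 0,"tz": 2,"yaw": 0},
    {"tx": 0,"ty": 0,"tz": 3,"yaw": 0},
    {"tx": 0,"ty": 0,"tz": 3,"yaw": 0},
    {"tx": 0,"ty": 0,"tz": 3,"yaw": 0},
    {"tx": 0,"ty": 0,"tz": 1,"yaw": 0},
    {"tx": 0,"ty": 0,"tz": 0,"yaw": 0},
    {"tx": 0,"ty": 0,"tz": 0,"yaw": 0},
    {"tx": 0,"ty": 0,"tz": 0,"yaw": 0},
    {"tx": 0,"ty": 0,"tz": 0,"yaw": 0},
    {"tx": 0,"ty": 0,"tz": 0,"yaw": 0},
    {"tx": 0,"ty": 0,"tz": 0,"yaw": 0},
    {"tx": 0,"ty": 0,"tz": 0,"yaw": 0}
  ]
}}

```text
t: 25.32
tcp_pos: [0.5483, -0.0815, 0.3082]
orientation: [0.532, 0.468, -0.519, 0.479]
force: [0.5, 0.2, 0.4]
finger_gap: 0.0837
```

```bash
python3 look.py w29; python3 - <<'E'
from h import *
im=r.camera("scene")[:,:,::-1].copy();cv2.imwrite("pics/sc29.png",im);crop(im,295,145,110,150,4,"c29")
E
```

```text
25.325 [ 0.5483 -0.0815  0.3082] jawyaw -0.1035 F [0.52 0.23 0.38] T [-0.07  0.02 -0.02] gap 0.0837
```

View pics/w29.png

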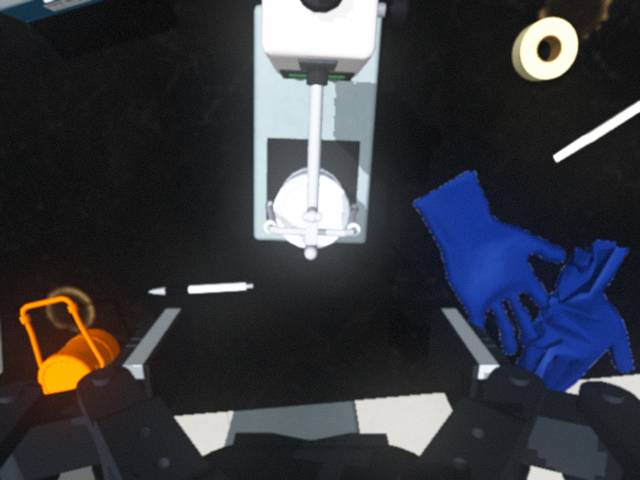

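View pics/c29.png

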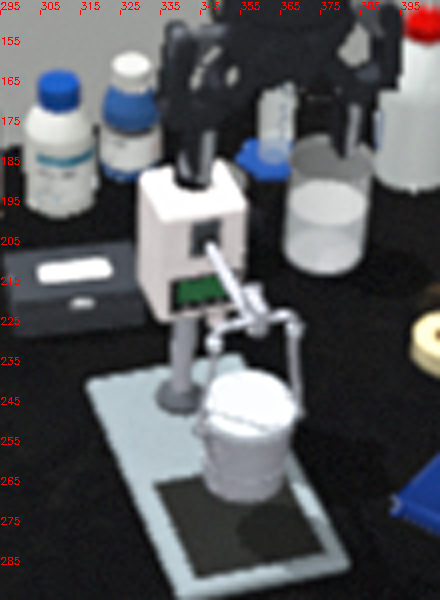

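>>> {"api": "jog_arm", "payload": {
  "series": [
    {"tx": 0,"ty": 0,"tz": 0,"yaw": 0},
    {"tx": 0,"ty": 0,"tz": 0,"yaw": 0},
    {"tx": 0,"ty": 0,"tz": 0,"yaw": 0},
    {"tx": 0,"ty": 0,"tz": 0,"yaw": 0},
    {"tx": 0,"ty": 0,"tz": 0,"yaw": 0},
    {"tx": 0,"ty": 0,"tz": 0,"yaw": 0},
    {"tx": 0,"ty": 0,"tz": 0,"yaw": 0},
    {"tx": 0,"ty": 0,"tz": 0,"yaw": 0},
    {"tx": 0,"ty": 0,"tz": 0,"yaw": 0},
    {"tx": 0,"ty": 0,"tz": 0,"yaw": 0},
    {"tx": 0,"ty": 0,"tz": 0,"yaw": 0},
    {"tx": 0,"ty": 0,"tz": 0,"yaw": 0}
  ]
}}

```text
t: 26.92
tcp_pos: [0.5483, -0.0815, 0.3084]
orientation: [0.532, 0.468, -0.519, 0.479]
force: [0.7, -0.6, -0.5]
finger_gap: 0.0836
```

```bash
python3 look.py w30; python3 - <<'E'
from h import *
im=cv2.imread("pics/w30.png");crop(im,255,150,110,120,5,"h30")
a=[]
for i in range(4):a.append(r.camera("scene").astype(int)[215:280,340:372])
print([np.abs(x-a[0]).max() for x in a[1:]],np.abs(a[0]-cv2.imread("pics/sc29.png")[:,:,::-1].astype(int)[215:280,340:372]).max())
E
```

```text
26.925 [ 0.5483 -0.0815  0.3084] jawyaw -0.1035 F [ 0.75 -0.58 -0.51] T [ 0.03  0.01 -0.01] gap 0.0836
[np.int64(10), np.int64(10), np.int64(9)] 9
```

View pics/h30.png

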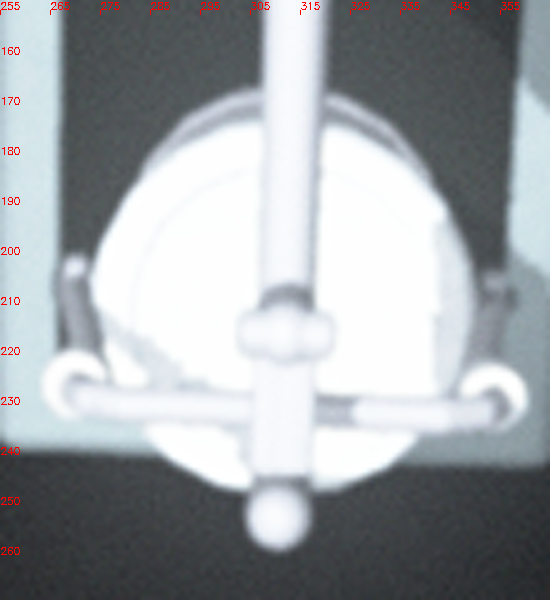

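```bash
python3 -c "
from bench import r
print(r.job_done())"
```

```text
the job is handed in; nothing more can be done
None
```

The canister hangs by its bail on the weighing stand, with the latch shut above the wire and the gripper clear. One thing went wrong along the way: the canister tipped during the first swing.

- **Bail swing:** At about 1.3 rad my grip was too tight and the canister leaned visibly towards the robot, with its base edge lifting. I swung it back until it stood flat, loosened the grip and finished the swing with it standing. It may have slid about 2 mm. This could count against "do not tip".
- **Hanging:** I lifted it (5.7 N on the wrist) and brought it in from the front. I then pressed down in steps of 1 to 1.5 mm until the latch snapped shut. The highest hook load I read was about 11 to 12 N, well under 24 N, though I read the force only between moves.
- **Last checks:** In the close picture the latch leaf lies over the wire. With the wire lowered onto the seat, the wrist read about 0 N, so the hook carried the full weight. Successive pictures 1.6 s apart differ only by image noise, so it hangs still. The tool reads no contact, about 11 cm clear above the bail.
- **Other things:** The tape, pen and orange look-alike look undisturbed in the last picture. I did not check the timer and stopper again afterwards, but the arm never came close to them.
- **Not measured directly:** That the wire is in the very bottom of the hook follows from the force and the tool height, not from a clear view. I handed in at about 27 s.

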